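# Load coated test panels into the clip rack under the inspection lamp

## Task

Swing the inspection lamp to the left, right out of the way of the rack. Only then pull the finished grey panel out of its clips and lay it flat in the white tray, and press every coloured test panel flat into the clip slot of its own colour until both spring clips have snapped over it and it sits fully home. When all that is done, swing the lamp back over the middle of the rack; leave the mortar cubes where they are.

Things in the scene. Friction and masses are not known exactly. Their poses are not given: they have to be found in the camera images.
- panel_blue: test panel coated blue, a flat plate 90 (x) x 60 (y) x 6 mm thick, lying flat, with a bare aluminium grip block bonded upright on its centre: 40 (x) x 16 (y) mm and 38 mm tall, so its top is 44 mm above the underside. 0.18 kg. Origin: centre of the underside; z up. Either way round (half a turn) is the same. May be absent (None)
- panel_yellow: test panel coated yellow, a flat plate 90 (x) x 60 (y) x 6 mm thick, lying flat, with a bare aluminium grip block bonded upright on its centre: 40 (x) x 16 (y) mm and 38 mm tall, so its top is 44 mm above the underside. 0.18 kg. Origin: centre of the underside; z up. Either way round (half a turn) is the same. May be absent (None)
- panel_green: test panel coated green, a flat plate 90 (x) x 60 (y) x 6 mm thick, lying flat, with a bare aluminium grip block bonded upright on its centre: 40 (x) x 16 (y) mm and 38 mm tall, so its top is 44 mm above the underside. 0.18 kg. Origin: centre of the underside; z up. Either way round (half a turn) is the same. May be absent (None)
- panel_red: test panel coated red, a flat plate 90 (x) x 60 (y) x 6 mm thick, lying flat, with a bare aluminium grip block bonded upright on its centre: 40 (x) x 16 (y) mm and 38 mm tall, so its top is 44 mm above the underside. 0.18 kg. Origin: centre of the underside; z up. Either way round (half a turn) is the same. May be absent (None)
- slot_blue: clip slot with blue walls and tag, fixed on the rack, for the blue panel. Origin: centre of its underside; x, y along the seated panel's x, y. Pocket 93 (x) x 63 (y) mm, floor 6 mm above the origin; side walls with lips flaring to 74 mm apart, 24 mm above the origin. A spring clip at the middle of each x end: wedge nose 22 mm wide, tip 16 mm above the origin, 3 mm over the panel's edge
- clips_blue (a point): point midway between the two clip noses of the blue slot, 16 mm above the slot's origin. An unpressed panel rests on the noses, its underside about 19 mm above the slot's origin; pressed straight down with about 10 to 15 N the clips spring aside and snap over it, its underside then on the floor, 6 mm above the origin
- slot_yellow: clip slot with yellow walls and tag, fixed on the rack, for the yellow panel. Origin: centre of its underside; x, y along the seated panel's x, y. Pocket 93 (x) x 63 (y) mm, floor 6 mm above the origin; side walls with lips flaring to 74 mm apart, 24 mm above the origin. A spring clip at the middle of each x end: wedge nose 22 mm wide, tip 16 mm above the origin, 3 mm over the panel's edge
- clips_yellow (a point): point midway between the two clip noses of the yellow slot, 16 mm above the slot's origin. An unpressed panel rests on the noses, its underside about 19 mm above the slot's origin; pressed straight down with about 10 to 15 N the clips spring aside and snap over it, its underside then on the floor, 6 mm above the origin
- slot_green: clip slot with green walls and tag, fixed on the rack, for the green panel. Origin: centre of its underside; x, y along the seated panel's x, y. Pocket 93 (x) x 63 (y) mm, floor 6 mm above the origin; side walls with lips flaring to 74 mm apart, 24 mm above the origin. A spring clip at the middle of each x end: wedge nose 22 mm wide, tip 16 mm above the origin, 3 mm over the panel's edge
- clips_green (a point): point midway between the two clip noses of the green slot, 16 mm above the slot's origin. An unpressed panel rests on the noses, its underside about 19 mm above the slot's origin; pressed straight down with about 10 to 15 N the clips spring aside and snap over it, its underside then on the floor, 6 mm above the origin
- slot_red: clip slot with red walls and tag, fixed on the rack, for the red panel. Origin: centre of its underside; x, y along the seated panel's x, y. Pocket 93 (x) x 63 (y) mm, floor 6 mm above the origin; side walls with lips flaring to 74 mm apart, 24 mm above the origin. A spring clip at the middle of each x end: wedge nose 22 mm wide, tip 16 mm above the origin, 3 mm over the panel's edge
- clips_red (a point): point midway between the two clip noses of the red slot, 16 mm above the slot's origin. An unpressed panel rests on the noses, its underside about 19 mm above the slot's origin; pressed straight down with about 10 to 15 N the clips spring aside and snap over it, its underside then on the floor, 6 mm above the origin
- panel_grey: finished grey panel, same shape, size and mass as the coloured ones, origin likewise; it starts clipped home in one of the four slots (any colour). To get it out pull straight up by its grip block with about 10 to 15 N; it is held until it has risen about 6 mm
- out_tray: white open tray fixed to the bench left of the rack, outside 160 (x) x 120 (y) x 25 mm tall, walls 5 mm, floor 5 mm thick. Origin: centre of its underside; x, y along its sides
- rack_middle (a point): middle of the rack, on top of its aluminium base board (190 x 350 x 12 mm, fixed to the bench); the four slots stand in a row along its y, 82 mm apart, in any colour order, and all turned as the rack
- lamp (a joint): swing of the lamp arm about its vertical post, rad: about 0 with the lamp over the middle of the rack, growing as it swings to the robot's left (+y), clockwise from above; stops at -0.35 and 1.75; about 1.3 or more is well clear of the slots. Light friction (about 1 N at the knob), stays where it is left
- lamp_knob (a point): middle of the orange upright knob on top of the lamp head, by which the arm is swung: 24 mm across, 45 mm tall (22 mm above and below this point). Below it is the white lamp head, a disc 90 mm across, 22 mm thick, its underside 224 mm above the bench
- lamp_hinge (a point): point on the lamp arm's vertical pivot axis at the height of the knob's middle, on the far side of the rack; the knob is 170 mm from it
- mortar_cube: bystander: grey mortar cube, 50 mm; origin at centre of underside
- mortar_cube2: bystander: second grey mortar cube, 50 mm; origin at centre of underside
Things that resemble listed ones, but are neither listed nor needed, are in the scene too. Leave any brown look-alike of the panel_yellow alone. Leave any black or turquoise look-alike of the panel_grey alone.

How it is judged:
On the way, in this order (a step that is already met when the one before it is completed fails the run):
1. the lamp arm is swung clear to the left (at least 1.15 rad) while the grey panel is still in its slot and every coloured panel more than 50 mm from its own (value of joint lamp above 1.15 rad and horizontal distance between panel_blue and slot_blue above 0.05 m and horizontal distance between panel_yellow and slot_yellow above 0.05 m and horizontal distance between panel_green and slot_green above 0.05 m and horizontal distance between panel_red and slot_red above 0.05 m and distance of panel_grey from where it was at the start of the episode below 0.03 m), for 0.2 s.
2. the grey panel lies in the tray and every coloured panel present is clipped home in the slot of its colour while the lamp is clear (z of panel_blue in the frame of slot_blue between 0.002 and 0.0095 m and x of panel_blue in the frame of slot_blue between -0.005 and 0.005 m and y of panel_blue in the frame of slot_blue between -0.005 and 0.005 m and angle between the z axis of panel_blue and the z axis of slot_blue, either way round below 0.06 rad and angle between the x axis of panel_blue and the x axis of slot_blue, either way round below 0.1 rad and z of panel_yellow in the frame of slot_yellow between 0.002 and 0.0095 m and x of panel_yellow in the frame of slot_yellow between -0.005 and 0.005 m and y of panel_yellow in the frame of slot_yellow between -0.005 and 0.005 m and angle between the z axis of panel_yellow and the z axis of slot_yellow, either way round below 0.06 rad and angle between the x axis of panel_yellow and the x axis of slot_yellow, either way round below 0.1 rad and z of panel_green in the frame of slot_green between 0.002 and 0.0095 m and x of panel_green in the frame of slot_green between -0.005 and 0.005 m and y of panel_green in the frame of slot_green between -0.005 and 0.005 m and angle between the z axis of panel_green and the z axis of slot_green, either way round below 0.06 rad and angle between the x axis of panel_green and the x axis of slot_green, either way round below 0.1 rad and z of panel_red in the frame of slot_red between 0.002 and 0.0095 m and x of panel_red in the frame of slot_red between -0.005 and 0.005 m and y of panel_red in the frame of slot_red between -0.005 and 0.005 m and angle between the z axis of panel_red and the z axis of slot_red, either way round below 0.06 rad and angle between the x axis of panel_red and the x axis of slot_red, either way round below 0.1 rad and x of panel_grey in the frame of out_tray between -0.045 and 0.045 m and y of panel_grey in the frame of out_tray between -0.04 and 0.04 m and z of panel_grey in the frame of out_tray below 0.01 m and angle between the z axis of panel_grey and the z axis of out_tray, either way round below 0.08 rad and value of joint lamp above 0.9 rad), for 0.3 s.
3. the lamp is back over the middle of the rack (horizontal distance between lamp_knob and rack_middle below 0.05 m), for 0.2 s.
At the end, for the whole second after the job is handed in: the grey panel lies flat on the floor of the tray; every coloured panel present is flat in the slot of its colour, underside within 3.5 mm of the slot's floor and centred within 5 mm, under both clips, and at rest; the lamp knob is within 50 mm (seen from above) of the rack's middle and still (z of panel_blue in the frame of slot_blue between 0.002 and 0.0095 m and x of panel_blue in the frame of slot_blue between -0.005 and 0.005 m and y of panel_blue in the frame of slot_blue between -0.005 and 0.005 m and angle between the z axis of panel_blue and the z axis of slot_blue, either way round below 0.06 rad and angle between the x axis of panel_blue and the x axis of slot_blue, either way round below 0.1 rad and z of panel_yellow in the frame of slot_yellow between 0.002 and 0.0095 m and x of panel_yellow in the frame of slot_yellow between -0.005 and 0.005 m and y of panel_yellow in the frame of slot_yellow between -0.005 and 0.005 m and angle between the z axis of panel_yellow and the z axis of slot_yellow, either way round below 0.06 rad and angle between the x axis of panel_yellow and the x axis of slot_yellow, either way round below 0.1 rad and z of panel_green in the frame of slot_green between 0.002 and 0.0095 m and x of panel_green in the frame of slot_green between -0.005 and 0.005 m and y of panel_green in the frame of slot_green between -0.005 and 0.005 m and angle between the z axis of panel_green and the z axis of slot_green, either way round below 0.06 rad and angle between the x axis of panel_green and the x axis of slot_green, either way round below 0.1 rad and z of panel_red in the frame of slot_red between 0.002 and 0.0095 m and x of panel_red in the frame of slot_red between -0.005 and 0.005 m and y of panel_red in the frame of slot_red between -0.005 and 0.005 m and angle between the z axis of panel_red and the z axis of slot_red, either way round below 0.06 rad and angle between the x axis of panel_red and the x axis of slot_red, either way round below 0.1 rad and x of panel_grey in the frame of out_tray between -0.045 and 0.045 m and y of panel_grey in the frame of out_tray between -0.04 and 0.04 m and z of panel_grey in the frame of out_tray below 0.01 m and angle between the z axis of panel_grey and the z axis of out_tray, either way round below 0.08 rad and linear speed of each of panel_grey, panel_blue, panel_yellow, panel_green, panel_red below 0.02 m/s and horizontal distance between lamp_knob and rack_middle below 0.05 m and velocity of joint lamp between -0.05 and 0.05 rad/s); the robot touches nothing.
It fails at once if a bystander (mortar cube) is moved more than 25 mm (distance of any of mortar_cube, mortar_cube2 from where it was at the start of the episode above 0.025 m).
Of panel_blue, panel_yellow, panel_green, panel_red only 3 to 4 are there at a start; the rules pass over those that are not, and their reading is None.
At some moment in a run one of panel_blue, panel_yellow, panel_green, panel_red may be knocked a few centimetres aside while the robot is not near it.
Once in a run the grip may slacken for a moment while it holds something.
It also fails if it takes over 210 s, if anything falls off the work surface, if the arm or the gripper's body presses on something with over 40 N, if the wrist force passes 120 N, or if a joint passes its speed limit or range.

## Robot

A 7-joint arm with a two-finger parallel gripper is mounted at the origin on the work surface. World frame = base frame: x ahead of the robot, y to its left, z up, the work surface at z = 0. Lengths are in m, angles in rad, forces in N, time in s.
With the tool pointing down it reaches from about 0.4 to 0.85 m from the base axis. Payload 4.5 kg.
Tool frame: the origin (TCP) lies on the centre line of the jaws, within the pads' length; the fingertips stand 11 mm ahead of it and the grasp point (between the pads) lies 8 mm behind it; z points along the fingers, x is the direction in which the jaws open and shut, and the axes are right-handed (so a half turn about z gives the same grasp; the last joint's range is limited). The gripper opens to 88 mm and grips with 3 to 60 N. Pads are 18 mm wide; open, the fingers measure 123 mm over their backs; the gripper's body (75 mm by 187 mm) begins 45 mm behind the grasp point.
Start: joints at [0.034, 0.689, -0.195, 1.565, 0.157, 0.902, -0.215], TCP at [0.625, 0, 0.25] pointing down, gripper open.
Joint ranges: [-3.01, 3.01], [-0.46, 2.08], [-1.47, 1.51], [0.13, 2.56], [-1, 4.14], [0.04, 2.09], [-2.66, 2.66]. Speed limits (rad/s): [2.57, 2.57, 3.14, 3.14, 3.14, 3.14, 3.14].

## Interface

Orientations are given as a unit quaternion [x, y, z, w].
In Python, from plant import r, vision, order, nets gives the robot as it stands.
- The arm moves only by the tool send_rows, never from a script. Its argument "series" is a list of rows, each an object with "delta_pos": the shift along the tool's x, y, z in cm, a list of three; "turn": the turn about the tool's z in degrees; "jaw": the closure, from 0 (fully open) to 1 (shut). In form: [{"delta_pos": [x, y, z], "turn": turn, "jaw": jaw}, ...]. A call has 1 to 8 rows; each row is the pose to reach, as a shift and turn from the pose commanded when the call began, along the tool's axes at that moment; what a row does not reach only later rows make up. A row lasts 1/12 s, in which the tool goes at most 41.7 mm and 7.16 degrees, less where a joint would pass 70% of its speed; a pose out of reach is approached as far as the arm can. A call with a gripper value outside its range is refused whole. The fingers move at their own pace and stop on an object; "force" is the grip in N (left out, the last holds). Time passes only in rows, so rows that repeat a pose let the fingers close. It gives the time, the measured TCP pose, the force and the opening at its end, in the units of the state.
- r.get_state(): the state, without advancing time (a new reading comes with each control period).
- vision.snapshot(name): name is "scene" or "side" or "wrist"; returns the picture (384x512x3 uint8, blue, green, red); there is no depth.
- vision.camera_params(name): a dict with "intrinsics" (3x3 intrinsics, pixels), "extrinsics" (4x4, takes a point from world to camera coordinates). Camera axes: x right, y down, z forward; pixel columns grow to the right and rows downward; lengths in m; the calibration is good to about 2 mm. A picture is of the moment at which its call begins: read the wrist's pose just before it. camera_params takes no time and is no camera call; for the wrist camera it gives the pose at the moment of the call.
- order.finish_job(): hands the job in, once; it reports no verdict.
Trained networks look in the newest picture that a camera, given by its name, has taken for a name from the list of things; names that differ only in an ending like _2 or _b are one class to them, and where a whole thing is asked for, a point or a joint stands for the part that bears it (a point fixed in the world has none). Each returns a list of dicts, best first, with "score" (0 to 1); they miss things now and then, are a little off and sometimes report something else, mostly with a low value. They report only what shows in the picture. A call takes as long as a camera call. They do not tell look-alikes from the thing itself.
- nets.boxes_of(camera, label): "location" ([row, column] as shares, 0 to 1, of the picture: columns of its width, rows of its height, amid what is visible of it).
- nets.trace(camera, label): "region" (384x512 bool, what is visible of it) and "location" ([row, column] as shares, 0 to 1, of the picture: columns of its width, rows of its height, amid what is visible of it).
The state is a dict: "clock": time; "q": joint angles; "qd": joint speeds; "joint_torque": joint torques, N m; "tool_pos": TCP position; "eef_rot": TCP orientation; "contact_force": force on the tool from outside, world axes, zero at the start; "moment": the same for the moment, N m; "opening": opening from 0.0 (shut) to 1.0 (fully open).
Only numpy, scipy, OpenCV 4.12 (cv2) and the standard library are available. Lean on these libraries where they do the work, as an engineer would, in place of code of your own. Each camera call takes 0.05 s, during which the arm holds its last target.

## Working session

There is one attempt and no reset: what is moved stays moved. The work goes in short steps, Python scripts to look and compute and a tool call to move; the robot and the scene stay as the last step left them, time stands still between calls to the robot, and variables do not carry over. Pictures are saved under pics/ and viewed, and the job is handed in when it is done.

Besides the shell and the picture viewer there is one more tool, called by a JSON object that holds its "api" and its "payload", one argument or row to a line. send_rows: Moves the arm, as the interface text tells. Its arguments: {"type":"object","properties":{"series":{"type":"array"},"force":{"type":"number"}},"required":["series"]}

```bash
ls; mkdir -p pics
cat > h.py <<'E'
import numpy as np, cv2
from plant import r, vision, order, nets
from scipy.spatial.transform import Rotation as R
def snap(n,f):
    im=vision.snapshot(n); cv2.imwrite('pics/'+f+'.png',im); return im
def ray(cam,px,z):
    p=vision.camera_params(cam) if isinstance(cam,str) else cam
    K=np.array(p['intrinsics']);E=np.array(p['extrinsics'])
    d=E[:3,:3].T@np.linalg.inv(K)@np.array([px[0],px[1],1.0]); c=-E[:3,:3].T@E[:3,3]
    return c+d*(z-c[2])/d[2]
def proj(cam,P):
    p=vision.camera_params(cam) if isinstance(cam,str) else cam
    K=np.array(p['intrinsics']);E=np.array(p['extrinsics'])
    q=K@(E[:3,:3]@np.array(P,float)+E[:3,3]); return q[:2]/q[2]
E
python3 - <<'E'
from h import *
np.set_printoptions(precision=4,suppress=True)
s=r.get_state();print(s)
for n in ['scene','side','wrist']:
    snap(n,n+'0'); p=vision.camera_params(n); E=np.array(p['extrinsics']); print(n,p['intrinsics'],-E[:3,:3].T@E[:3,3],E[:3,:3])
E
```

```text
pics
{'clock': 0.0, 'q': array([ 0.0338,  0.6899, -0.1945,  1.5663,  0.1573,  0.9025, -0.2151]), 'qd': array([ 0.0007,  0.001 , -0.001 ,  0.0008,  0.0012, -0.0005, -0.0007]), 'joint_torque': array([  0.0003, -52.7572,  -1.2669, -15.3434,  -0.0526,   0.0066,
         0.0002]), 'tool_pos': array([ 0.6244, -0.0001,  0.2489]), 'eef_rot': array([ 1.    ,  0.    , -0.0009,  0.0001]), 'contact_force': array([ 0.5035,  0.0356, -0.6167]), 'moment': array([ 0.058 , -0.0622, -0.0063]), 'opening': 0.9997410326380133}
scene [[464.8415   0.     247.7401]
 [  0.     464.8415 193.7279]
 [  0.       0.       1.    ]] [1.165  0.7352 1.4799] [[-0.7622  0.6474 -0.0055]
 [ 0.517   0.6036 -0.6069]
 [-0.3896 -0.4654 -0.7948]]
side [[440.9834   0.     256.3859]
 [  0.     440.9834 187.2316]
 [  0.       0.       1.    ]] [ 0.1172 -0.8058  1.3035] [[ 0.8915 -0.4526  0.0195]
 [-0.3403 -0.6975 -0.6306]
 [ 0.299   0.5555 -0.7759]]
wrist [[306.5036   0.     256.2372]
 [  0.     306.5036 195.7399]
 [  0.       0.       1.    ]] [0.6247 0.0727 0.3847] [[ 1.      0.0007 -0.0009]
 [ 0.0009 -0.9579  0.2872]
 [-0.0006 -0.2872 -0.9579]]
```

View pics/scene0.png

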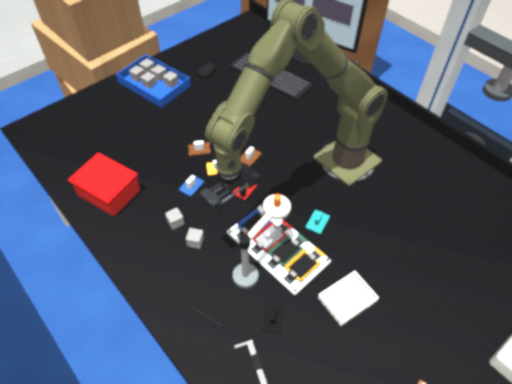

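View pics/side0.png

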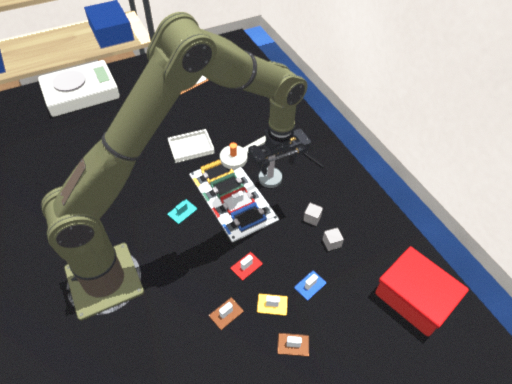

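View pics/wrist0.png

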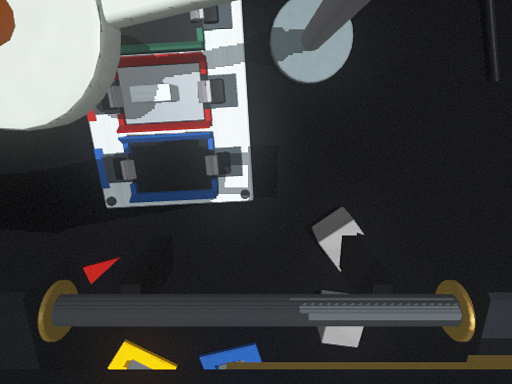

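The wrist view shows the grey panel in the red slot (160,95), with the blue slot empty (175,165). Next I run the networks on the scene and side cameras.

Run:
```python
from h import *
np.set_printoptions(precision=3,suppress=True)
Z={'panel':0.025,'slot':0.03,'mortar':0.025,'out':0.012,'lamp_knob':0.28}
for cam in ['scene','side']:
    im=vision.snapshot(cam)
    cv2.imwrite(f'pics/{cam}_c.png',cv2.resize(im[120:340,140:400] if cam=='scene' else im[100:370,140:400],None,fx=2.9 if cam=='scene' else 2.2,fy=2.9 if cam=='scene' else 2.2,interpolation=cv2.INTER_CUBIC)[:600,:800])
    for l in ['panel_blue','panel_yellow','panel_green','panel_red','panel_grey','slot_blue','slot_yellow','slot_green','slot_red','out_tray','lamp_knob','mortar_cube']:
        for d in nets.boxes_of(cam,l)[:4]:
            px=(d['location'][1]*512,d['location'][0]*384)
            z=[v for k,v in Z.items() if l.startswith(k)][0]
            if d['score']>.3: print(cam,l,round(d['score'],2),np.round(px),ray(cam,px,z)[:2])
```

```text
scene panel_blue 0.54 [187. 186.] [ 0.611 -0.304]
scene panel_yellow 0.67 [250. 156.] [ 0.316 -0.264]
scene panel_yellow 0.56 [200. 150.] [ 0.456 -0.428]
scene panel_yellow 0.44 [213. 167.] [ 0.47  -0.316]
scene panel_green 0.43 [172. 215.] [ 0.736 -0.227]
scene panel_red 0.67 [247. 190.] [ 0.44  -0.132]
scene panel_grey 0.81 [317. 221.] [0.337 0.153]
scene panel_grey 0.8 [273. 318.] [0.72  0.327]
scene panel_grey 0.59 [269. 237.] [0.521 0.087]
scene slot_blue 0.85 [249. 221.] [ 0.535 -0.011]
scene slot_blue 0.34 [209. 166.] [ 0.484 -0.325]
scene slot_yellow 0.61 [303. 266.] [0.513 0.254]
scene slot_green 0.97 [284. 250.] [0.521 0.166]
scene slot_red 0.93 [262. 233.] [0.531 0.06 ]
scene out_tray 0.86 [348. 298.] [0.476 0.437]
scene out_tray 0.64 [283. 250.] [0.514 0.153]
scene lamp_knob 0.62 [269. 213.] [0.576 0.133]
scene mortar_cube 0.68 [175. 217.] [ 0.735 -0.211]
scene mortar_cube 0.63 [194. 240.] [ 0.738 -0.082]
side panel_blue 0.96 [308. 284.] [ 0.578 -0.316]
side panel_yellow 0.95 [272. 304.] [ 0.444 -0.326]
side panel_yellow 0.87 [293. 347.] [ 0.436 -0.467]
side panel_yellow 0.59 [228. 313.] [ 0.311 -0.29 ]
side panel_green 0.54 [331. 241.] [ 0.731 -0.215]
side panel_green 0.53 [311. 215.] [ 0.729 -0.088]
side panel_red 0.82 [247. 267.] [ 0.43  -0.176]
side panel_red 0.51 [226. 198.] [0.487 0.111]
side panel_grey 0.77 [235. 199.] [0.514 0.095]
side panel_grey 0.7 [224. 181.] [0.513 0.188]
side panel_grey 0.65 [243. 267.] [ 0.418 -0.17 ]
side panel_grey 0.59 [181. 209.] [0.321 0.137]
side slot_blue 0.58 [245. 215.] [0.514 0.009]
side slot_yellow 0.78 [214. 170.] [0.499 0.253]
side slot_red 0.93 [227. 198.] [0.489 0.11 ]
side slot_red 0.68 [191. 148.] [0.464 0.402]
side out_tray 0.86 [191. 148.] [0.468 0.42 ]
side lamp_knob 0.59 [236. 157.] [0.511 0.066]
side mortar_cube 0.79 [312. 213.] [ 0.736 -0.084]
side mortar_cube 0.77 [331. 242.] [ 0.73  -0.217]
```

View pics/scene_c.png

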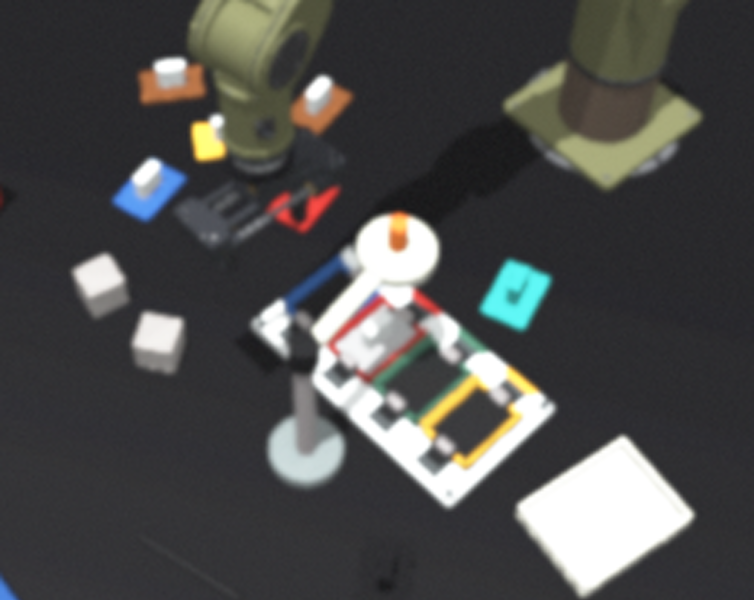

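View pics/side_c.png

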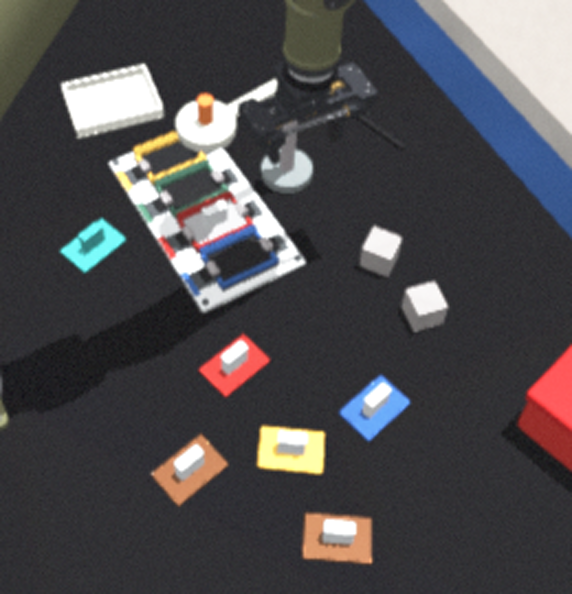

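Candidates seen:
- **Grey panel:** the grey one in the red slot (scene 269,237), the turquoise look-alike (317,221) and the black one (273,318). I choose the one in the slot.
- **Yellow panel:** yellow (side 272,304), with brown look-alikes at (293,347) and (228,313).
- **Red and blue panels:** red is at side (247,267) and blue at (310,284).
- **Green panel:** it seems to be absent.

Next I localise the knob and the hinge.

Run:
```python
from h import *
np.set_printoptions(precision=4,suppress=True)
pix={}
for cam in ['scene','side']:
    im=vision.snapshot(cam); hsv=cv2.cvtColor(im,cv2.COLOR_BGR2HSV)
    m=cv2.inRange(hsv,(5,150,120),(18,255,255))
    c0=(277,200) if cam=='scene' else (233,149)
    mm=np.zeros_like(m); mm[c0[1]-15:c0[1]+15,c0[0]-12:c0[0]+12]=255; m&=mm
    ys,xs=np.nonzero(m); print(cam,len(xs),xs.mean(),ys.mean(),ys.min(),ys.max(),xs.min(),xs.max()); 
    px=((xs.min()+xs.max())/2,(ys.min()+ys.max())/2); pix[cam]=px
    print(px, ray(cam,px,0.2685))
def tri(a,b):
    Ps=[]
    for cam,px in ((('scene'),a),('side',b)):
        p=vision.camera_params(cam);Ps.append(np.array(p['intrinsics'])@np.array(p['extrinsics'])[:3])
    X=cv2.triangulatePoints(Ps[0],Ps[1],np.array(a,float).reshape(2,1),np.array(b,float).reshape(2,1)); return (X[:3]/X[3]).ravel()
print(tri(pix['scene'],pix['side']))
# post base
print('base',ray('scene',(245.5,275),0.0), ray('side',(270.5,178),0))
```

```text
scene 36 276.8611111111111 199.88888888888889 193 205 275 279
(np.float64(277.0), np.float64(199.0)) [0.5129 0.1042 0.2685]
side 51 232.9607843137255 149.27450980392157 142 155 229 236
(np.float64(232.5), np.float64(148.5)) [0.5196 0.1141 0.2685]
[0.5168 0.1078 0.2756]
base [0.6795 0.1389 0.    ] [0.6895 0.1446 0.    ]
```

{"api": "send_rows", "payload": {
  "series": [
    {"delta_pos":[0,0,-3],"turn":0,"jaw":0},
    {"delta_pos":[0,0,-6],"turn":0,"jaw":0},
    {"delta_pos":[0,0,-9],"turn":0,"jaw":0},
    {"delta_pos":[-2.5,-2.5,-9],"turn":0,"jaw":0},
    {"delta_pos":[-5,-5,-9],"turn":0,"jaw":0},
    {"delta_pos":[-8,-8,-9],"turn":0,"jaw":0},
    {"delta_pos":[-10.8,-10.8,-9],"turn":0,"jaw":0},
    {"delta_pos":[-10.8,-10.8,-9],"turn":0,"jaw":0}
  ],
  "force": 10
}}

```text
clock: 2.22
tool_pos: [0.511, 0.1153, 0.3402]
eef_rot: [1.0, 0.006, -0.002, -0.002]
contact_force: [-0.6, 0.8, -0.0]
opening: 1.002
```

Run:
```python
from h import *
np.set_printoptions(precision=4,suppress=True)
s=r.get_state();print(s['tool_pos'],s['eef_rot'],s['contact_force'])
p=vision.camera_params('wrist');im=snap('wrist','w1')
hsv=cv2.cvtColor(im,cv2.COLOR_BGR2HSV); print(proj(p,[.516,.108,.2685]),proj(p,[.516,.108,.291]))
snap('scene','s1');snap('side','d1')
```

```text
[0.511  0.1153 0.3402] [ 1.      0.0059 -0.002  -0.002 ] [-0.648   0.8307 -0.0244]
[263.1944 219.8178] [263.8225 232.1754]
```

View pics/w1.png

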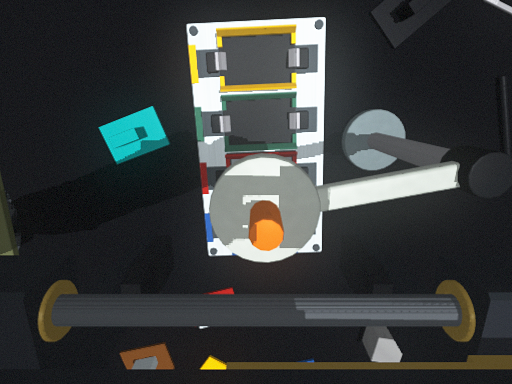

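The wrist view shows the orange knob under the jaws (266,236), its top matching the projection within a few px. The hinge cap is at (490,175).

Run:
```python
from h import *
np.set_printoptions(precision=4,suppress=True)
print(ray('wrist',(490,175),0.26),ray('wrist',(490,175),0.235),ray('wrist',(266,236),0.291))
# rack corners z=0.012 screw heads; corners
for px in [(188,24),(326,17),(322,253),(209,256)]: print(ray('wrist',px,0.012))
```

```text
[0.686  0.1317 0.26  ] [0.7056 0.126  0.235 ] [0.5239 0.0977 0.291 ]
[0.4254 0.2837 0.012 ]
[0.6114 0.2925 0.012 ]
[ 0.6282 -0.0585  0.012 ]
[ 0.4388 -0.0642  0.012 ]
```

```bash
cat >> h.py <<'E'
def wsnap(f):
    p=vision.camera_params('wrist'); im=vision.snapshot('wrist'); cv2.imwrite('pics/'+f+'.png',im); return p,im
E
python3 - <<'E'
from h import *
np.set_printoptions(precision=4,suppress=True)
s=r.get_state();print(s['tool_pos'],s['eef_rot'])
p,im=wsnap('w2')
s=r.get_state();print(s['tool_pos'],s['eef_rot'])
hsv=cv2.cvtColor(im,cv2.COLOR_BGR2HSV);m=cv2.inRange(hsv,(5,150,120),(18,255,255));m[:150]=0;m[275:]=0
ys,xs=np.nonzero(m);print(xs.min(),xs.max(),ys.min(),ys.max())
print(proj(p,[.516,.108,.246]),proj(p,[.516,.108,.291]))
E
```

```text
[0.5172 0.1079 0.3401] [1.     0.0003 0.0005 0.0002]
[0.5178 0.1071 0.3399] [ 1.     -0.0006  0.0005  0.0003]
239 273 191 239
[254.3007 200.2481] [253.9862 221.2848]
```

View pics/w2.png

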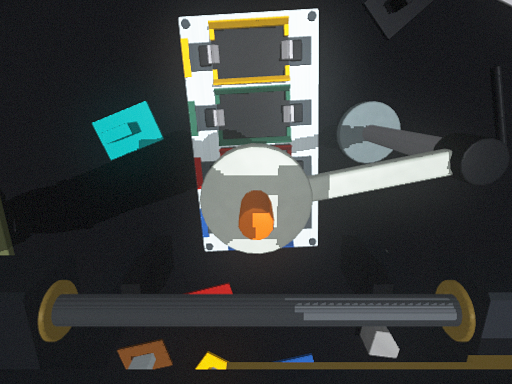

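{"api": "send_rows", "payload": {
  "series": [
    {"delta_pos":[0,0,2],"turn":0,"jaw":0},
    {"delta_pos":[0,0,4],"turn":0,"jaw":0},
    {"delta_pos":[0,0,5.5],"turn":0,"jaw":0},
    {"delta_pos":[0,0,6.7],"turn":0,"jaw":0.2},
    {"delta_pos":[0,0,6.7],"turn":0,"jaw":0.6},
    {"delta_pos":[0,0,6.7],"turn":0,"jaw":1},
    {"delta_pos":[0,0,6.7],"turn":0,"jaw":1},
    {"delta_pos":[0,0,6.7],"turn":0,"jaw":1}
  ],
  "force": 8
}}

```text
clock: 3.08
tool_pos: [0.518, 0.1078, 0.2736]
eef_rot: [1.0, -0.0, 0.001, -0.0]
contact_force: [-0.0, 0.2, 0.6]
opening: 0.647
```

{"api": "send_rows", "payload": {
  "series": [
    {"delta_pos":[0,0,0],"turn":0,"jaw":1},
    {"delta_pos":[0,0,0],"turn":0,"jaw":1},
    {"delta_pos":[0,0,0],"turn":0,"jaw":1}
  ]
}}

```text
clock: 3.33
tool_pos: [0.5172, 0.1081, 0.2732]
eef_rot: [1.0, -0.0, 0.0, -0.0]
contact_force: [-1.4, -0.4, 0.2]
opening: 0.417
```

{"api": "send_rows", "payload": {
  "series": [
    {"delta_pos":[0,0,0],"turn":0,"jaw":1},
    {"delta_pos":[0,0,0],"turn":0,"jaw":1},
    {"delta_pos":[0,0,0],"turn":0,"jaw":1},
    {"delta_pos":[0,0,0],"turn":0,"jaw":1}
  ]
}}

```text
clock: 3.67
tool_pos: [0.517, 0.1081, 0.2729]
eef_rot: [1.0, 0.0, 0.0, -0.0]
contact_force: [-0.2, 1.0, 1.6]
opening: 0.265
```

Run:
```python
from h import *
np.set_printoptions(precision=4,suppress=True)
s=r.get_state();print(s['tool_pos'],s['opening'],s['contact_force'])
h=np.array([.686,.140]);k=s['tool_pos'][:2];v=k-h;print(np.linalg.norm(v))
v=v/np.linalg.norm(v)*.17
for a in range(0,97,6):
    t=-np.radians(a);w=np.array([[np.cos(t),-np.sin(t)],[np.sin(t),np.cos(t)]])@v
    d=(w-v)*100; print(a,np.round([d[0],-d[1]],2))
```

```text
[0.517  0.1081 0.2729] 0.26458091211933715 [-0.2099  0.9921  1.6464]
0.17197140323612337
0 [ 0. -0.]
6 [-0.24 -1.76]
12 [-0.29 -3.54]
18 [-0.16 -5.32]
24 [ 0.16 -7.07]
30 [ 0.66 -8.78]
36 [  1.33 -10.42]
42 [  2.18 -11.99]
48 [  3.18 -13.46]
54 [  4.33 -14.82]
60 [  5.62 -16.04]
66 [  7.03 -17.13]
72 [  8.54 -18.07]
78 [ 10.14 -18.84]
84 [ 11.82 -19.44]
90 [ 13.55 -19.86]
96 [ 15.31 -20.1 ]
```

{"api": "send_rows", "payload": {
  "series": [
    {"delta_pos":[-0.24,-1.76,0],"turn":6,"jaw":1},
    {"delta_pos":[-0.29,-3.54,0],"turn":12,"jaw":1},
    {"delta_pos":[-0.16,-5.32,0],"turn":18,"jaw":1},
    {"delta_pos":[0.16,-7.07,0],"turn":24,"jaw":1},
    {"delta_pos":[0.66,-8.78,0],"turn":30,"jaw":1},
    {"delta_pos":[1.33,-10.42,0],"turn":36,"jaw":1},
    {"delta_pos":[2.18,-11.99,0],"turn":42,"jaw":1},
    {"delta_pos":[2.18,-11.99,0],"turn":42,"jaw":1}
  ]
}}

```text
clock: 4.33
tool_pos: [0.5399, 0.2322, 0.2728]
eef_rot: [0.934, -0.358, 0.001, -0.002]
contact_force: [-2.6, 2.1, 3.2]
opening: 0.268
```

Run:
```python
from h import *
np.set_printoptions(precision=4,suppress=True)
for _ in range(4): nets.boxes_of('side','lamp_knob')
s=r.get_state();print(s['tool_pos'],s['opening'],s['contact_force'],s['eef_rot'])
snap('side','d2')
v=np.array([.517-.686,.108-.14]);v=v/np.linalg.norm(v)*.17
f=lambda a:np.array([[np.cos(a),np.sin(a)],[-np.sin(a),np.cos(a)]])@v
Rm=R.from_quat(s['eef_rot']).as_matrix()
for a in range(48,97,6):
    w=np.r_[f(np.radians(a))-f(np.radians(42)),0]; print(a-42,np.round(100*(Rm.T@w),2))
```

```text
[0.5375 0.2283 0.2728] 0.27035243944851634 [-2.9589  3.0953  3.1382] [ 0.934  -0.3572 -0.001  -0.0001]
6 [-0.23 -1.76 -0.  ]
12 [-0.28 -3.54 -0.  ]
18 [-0.15 -5.32 -0.  ]
24 [ 0.18 -7.07 -0.  ]
30 [ 0.68 -8.77 -0.01]
36 [  1.36 -10.42  -0.01]
42 [  2.21 -11.98  -0.01]
48 [  3.21 -13.45  -0.01]
54 [  4.36 -14.81  -0.02]
```

View pics/d2.png

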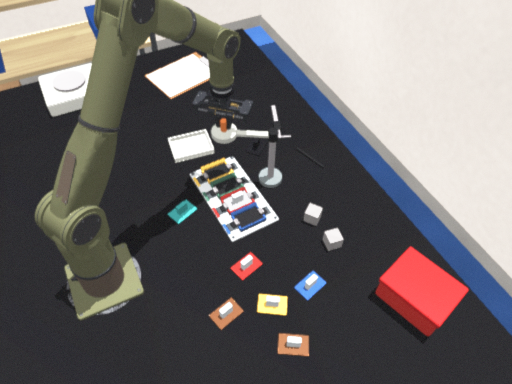

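The lamp is following the gripper: the side view shows the knob in the jaws at (224,125). I continue with another 46°.

{"api": "send_rows", "payload": {
  "series": [
    {"delta_pos":[-0.23,-1.76,0],"turn":6,"jaw":1},
    {"delta_pos":[-0.28,-3.54,0],"turn":12,"jaw":1},
    {"delta_pos":[-0.15,-5.32,0],"turn":18,"jaw":1},
    {"delta_pos":[0.18,-7.07,0],"turn":24,"jaw":1},
    {"delta_pos":[0.68,-8.77,0],"turn":30,"jaw":1},
    {"delta_pos":[1.36,-10.42,0],"turn":36,"jaw":1},
    {"delta_pos":[2.21,-11.98,0],"turn":42,"jaw":1},
    {"delta_pos":[2.9,-13.0,0],"turn":46,"jaw":1}
  ]
}}

```text
clock: 5.25
tool_pos: [0.6473, 0.3075, 0.2727]
eef_rot: [0.718, -0.696, -0.002, -0.001]
contact_force: [-2.6, 5.1, 2.0]
opening: 0.266
```

{"api": "send_rows", "payload": {
  "series": [
    {"delta_pos":[0,0,0],"turn":0,"jaw":1},
    {"delta_pos":[0,0,0],"turn":0,"jaw":1},
    {"delta_pos":[0,0,0],"turn":0,"jaw":1},
    {"delta_pos":[0,0,0],"turn":0,"jaw":0},
    {"delta_pos":[0,0,0],"turn":0,"jaw":0},
    {"delta_pos":[0,0,0],"turn":0,"jaw":0},
    {"delta_pos":[0,0,0],"turn":0,"jaw":0},
    {"delta_pos":[0,0,0],"turn":0,"jaw":0}
  ]
}}

```text
clock: 5.92
tool_pos: [0.6476, 0.3039, 0.2727]
eef_rot: [0.719, -0.695, 0.0, 0.0]
contact_force: [0.1, 0.0, -0.6]
opening: 0.625
```

{"api": "send_rows", "payload": {
  "series": [
    {"delta_pos":[0,0,0],"turn":0,"jaw":0},
    {"delta_pos":[0,0,0],"turn":0,"jaw":0},
    {"delta_pos":[0,0,-2],"turn":0,"jaw":0},
    {"delta_pos":[0,0,-4],"turn":0,"jaw":0},
    {"delta_pos":[0,0,-6],"turn":0,"jaw":0},
    {"delta_pos":[0,0,-8],"turn":0,"jaw":0},
    {"delta_pos":[0,0,-8],"turn":0,"jaw":0}
  ]
}}

```text
clock: 6.5
tool_pos: [0.6494, 0.3056, 0.3576]
eef_rot: [0.719, -0.695, 0.002, -0.004]
contact_force: [1.0, -0.1, 0.9]
opening: 1.001
```

Run:
```python
from h import *
np.set_printoptions(precision=4,suppress=True)
snap('side','d3');snap('scene','s3');wsnap('w3')
s=r.get_state();print(s['tool_pos'],s['opening'],s['contact_force'],s['eef_rot'],s['q'])
```

```text
[0.647  0.305  0.3519] 0.9968554948399627 [-0.4497 -0.3638  0.2151] [ 0.7194 -0.6946 -0.0002  0.0005] [-0.6222  0.7601  0.2766  1.1092 -0.1966  1.2979 -1.9013]
```

View pics/d3.png

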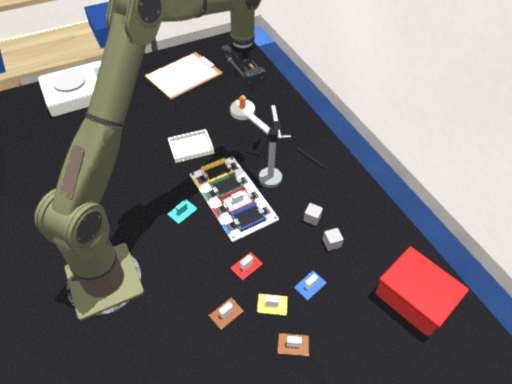

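View pics/s3.png

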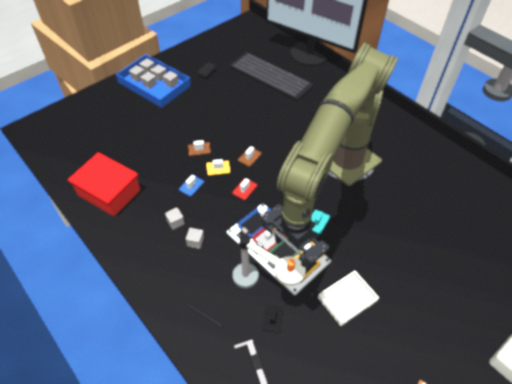

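View pics/w3.png

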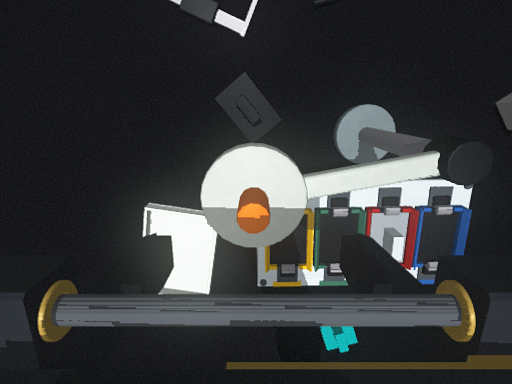

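The lamp is now at about 1.4 rad, with the head at side (242,105), clear of the rack. Next I move above the rack to measure it.

{"api": "send_rows", "payload": {
  "series": [
    {"delta_pos":[2.5,2.5,-2],"turn":0,"jaw":0},
    {"delta_pos":[5,5,-4],"turn":0,"jaw":0},
    {"delta_pos":[7.5,7.5,-6],"turn":0,"jaw":0},
    {"delta_pos":[10,10.5,-6.8],"turn":0,"jaw":0},
    {"delta_pos":[12.5,13.5,-6.8],"turn":0,"jaw":0},
    {"delta_pos":[15.2,16.5,-6.8],"turn":0,"jaw":0},
    {"delta_pos":[17.8,19.3,-6.8],"turn":0,"jaw":0},
    {"delta_pos":[17.8,19.3,-6.8],"turn":0,"jaw":0}
  ]
}}

```text
clock: 7.32
tool_pos: [0.454, 0.1138, 0.4193]
eef_rot: [0.717, -0.697, -0.002, 0.004]
contact_force: [-1.0, -0.8, -0.1]
opening: 1.0
```

{"api": "send_rows", "payload": {
  "series": [
    {"delta_pos":[0,0,0],"turn":0,"jaw":0.3},
    {"delta_pos":[0,0,0],"turn":0,"jaw":0.3},
    {"delta_pos":[0,0,0],"turn":0,"jaw":0.3},
    {"delta_pos":[0,0,0],"turn":0,"jaw":0.3},
    {"delta_pos":[0,0,0],"turn":0,"jaw":0.3}
  ]
}}

```text
clock: 7.73
tool_pos: [0.4613, 0.1214, 0.4203]
eef_rot: [0.72, -0.694, 0.0, 0.0]
contact_force: [-0.4, 0.1, 0.4]
opening: 0.7
```

Run:
```python
from h import *
np.set_printoptions(precision=4,suppress=True)
s=r.get_state();print(s['tool_pos'],s['opening'],s['qd'])
p,im=wsnap('w4'); import pickle; pickle.dump(p,open('p4.pkl','wb'))
cv2.imwrite('pics/w4b.png',cv2.resize(im,(800,600),interpolation=cv2.INTER_CUBIC))
```

```text
[0.4613 0.1214 0.4203] 0.6997866305944126 [ 0.0001 -0.0054  0.0042  0.0057 -0.0007 -0.0005 -0.    ]
```

View pics/w4b.png

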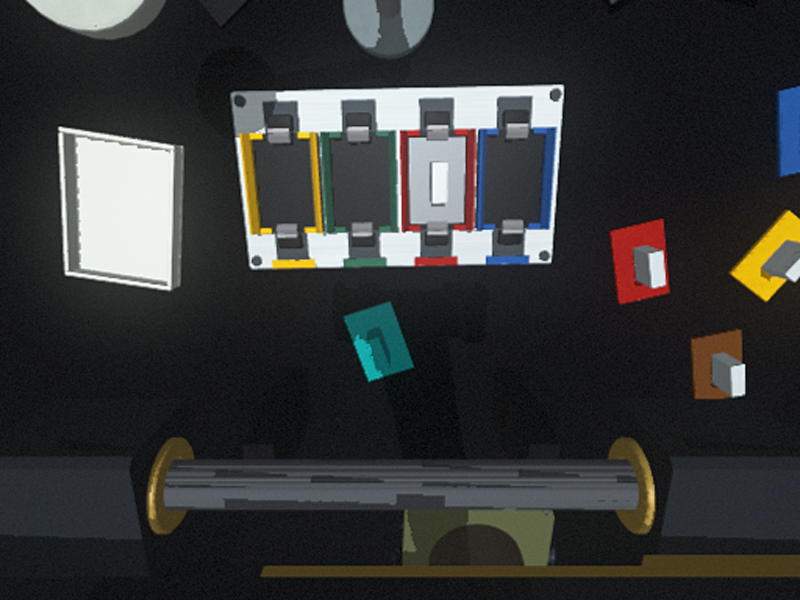

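Overhead wrist view (800 px scale):
- The rack runs yellow, green, red (with the grey panel, block at (438,183)), blue.
- The tray is at (122,208).
- The red panel is at (640,262), with yellow and blue to the right.
- The turquoise decoy is at (378,340).

Next I fit the rack and tray poses.

```bash
cat >> h.py <<'E'
from scipy.optimize import least_squares
def fitpose(p,pts,pix,x0):
    # pts: local (x,y,worldz)
    def f(v):
        c,s=np.cos(v[2]),np.sin(v[2])
        return np.concatenate([proj(p,[v[0]+c*a-s*b,v[1]+s*a+c*b,z])-q for (a,b,z),q in zip(pts,pix)])
    o=least_squares(f,x0); return o.x,np.abs(o.fun).max()
E
python3 - <<'E'
from h import *
import pickle
np.set_printoptions(precision=4,suppress=True)
p=pickle.load(open('p4.pkl','rb')); k=512/800
im=cv2.imread('pics/w4.png')
g=cv2.cvtColor(im,cv2.COLOR_BGR2GRAY)
# rack corners
pc=np.array([(231,94),(564,86),(551,264),(250,269)],float)*k
pts=[(.095,.175,.012),(.095,-.175,.012),(-.095,-.175,.012),(-.095,.175,.012)]
v,e=fitpose(p,pts,pc,[.52,.12,0.05]);print('rack',v,e)
c,s=np.cos(v[2]),np.sin(v[2])
for i,n in enumerate(['yellow','green','red','blue']):
    y=.123-.082*i; print(n,v[0]-s*y,v[1]+c*y, 'pix of pocket ctr',proj(p,[v[0]-s*y,v[1]+c*y,.018])/k)
# tray top rim outer: corners z=.025
pc=np.array([(58,127),(184,147),(179,291),(66,275)],float)*k
pts=[(.08,.06,.025),(.08,-.06,.025),(-.08,-.06,.025),(-.08,.06,.025)]
v,e=fitpose(p,pts,pc,[.47,.43,0.05]);print('tray',v,e)
# block top
pc=np.array([(433,162),(447,162),(447,204),(431,204)],float)*k
pts=[(.02,.008,.062),(.02,-.008,.062),(-.02,-.008,.062),(-.02,.008,.062)]
v,e=fitpose(p,pts,pc,[.51,.08,0.05]);print('grey',v,e)
cv2.imwrite('pics/c4.png',cv2.resize(im[40:185,140:370],None,fx=3.4,fy=3.4,interpolation=cv2.INTER_CUBIC))
E
```

```text
rack [0.5138 0.1231 0.0561] 1.0050447568573304
yellow 0.5068694609018958 0.24593933704096768 pix of pocket ctr [286.0329 185.5252]
green 0.5114709155087028 0.16406854484068728 pix of pocket ctr [361.2128 184.0198]
red 0.51607237011551 0.08219775264040688 pix of pocket ctr [436.5022 182.5123]
blue 0.520673824722317 0.0003269604401265058 pix of pocket ctr [511.9013 181.0025]
tray [ 0.4713  0.4244 -0.1214] 3.202661551431163
grey [0.517  0.0825 0.0352] 0.702313587115782
```

View pics/c4.png

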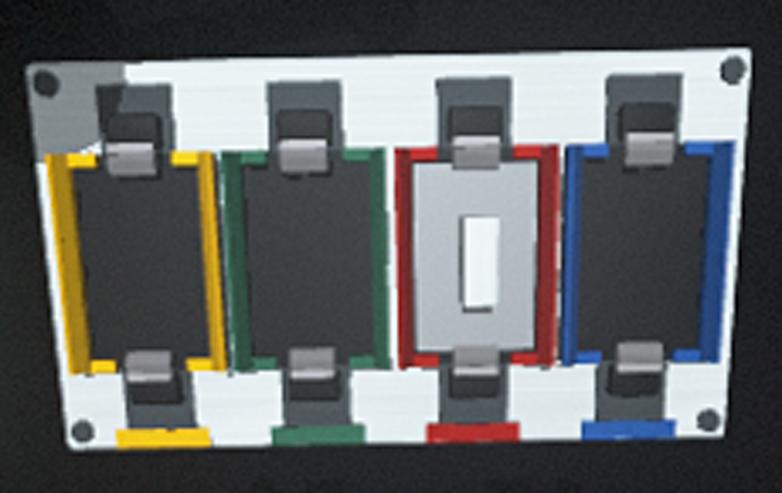

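{"api": "send_rows", "payload": {
  "series": [
    {"delta_pos":[0.5,-0.7,4],"turn":0,"jaw":0.66},
    {"delta_pos":[1,-1.4,8],"turn":0,"jaw":0.66},
    {"delta_pos":[1.6,-2.1,12],"turn":-0.8,"jaw":0.66},
    {"delta_pos":[2.2,-2.8,16],"turn":-0.8,"jaw":0.66},
    {"delta_pos":[2.8,-3.6,20],"turn":-0.8,"jaw":0.66},
    {"delta_pos":[3.5,-4.5,24],"turn":-0.8,"jaw":0.66},
    {"delta_pos":[4.1,-5.35,27],"turn":-0.8,"jaw":0.66},
    {"delta_pos":[4.1,-5.35,30],"turn":-0.8,"jaw":0.66}
  ]
}}

```text
clock: 8.45
tool_pos: [0.5177, 0.0801, 0.1184]
eef_rot: [0.724, -0.69, 0.001, -0.0]
contact_force: [-0.1, 0.2, 0.2]
opening: 0.342
```

{"api": "send_rows", "payload": {
  "series": [
    {"delta_pos":[0,0,0],"turn":0,"jaw":0.66},
    {"delta_pos":[0,0,0],"turn":0,"jaw":0.66},
    {"delta_pos":[0,0,0],"turn":0,"jaw":0.66},
    {"delta_pos":[0,0,0],"turn":0,"jaw":0.66}
  ]
}}

```text
clock: 8.78
tool_pos: [0.5168, 0.082, 0.1226]
eef_rot: [0.724, -0.689, 0.001, -0.001]
contact_force: [0.5, 0.5, 0.6]
opening: 0.338
```

```bash
cat >> h.py <<'E'
def to(x,y,z,yawdeg=None):
    "print tool-frame delta (cm) to world target; yaw = world heading of tool -x (jaw) mod 180, rack y etc"
    s=r.get_state();Rm=R.from_quat(s['eef_rot']).as_matrix()
    d=Rm.T@(np.array([x,y,z])-s['tool_pos'])*100
    h=np.degrees(np.arctan2(Rm[1,0],Rm[0,0]))
    t=None
    if yawdeg is not None:
        t=-(((yawdeg-h)+90)%180-90)
    print('delta',np.round(d,2),'heading',round(h,2),'turn',t,'| pos',np.round(s['tool_pos'],4),'F',np.round(s['contact_force'],1),'op',round(s['opening']*88,1),'t',round(s['clock'],2),'q7',round(s['q'][6],2))
E
python3 - <<'E'
from h import *
to(.5162,.0823,.047,92.9)
p,im=wsnap('w5')
for P in [(.536,.0912,.062),(.5165,.0823,.062)]: print(proj(p,P))
E
```

```text
delta [-0.03  0.08  7.56] heading -87.17 turn -0.06617395326333053 | pos [0.5168 0.082  0.1226] F [0.5 0.5 0.6] op 29.7 t 8.78 q7 -1.51
[241.64568791 189.74795709]
[253.62333997 217.88557937]
```

View pics/w5.png

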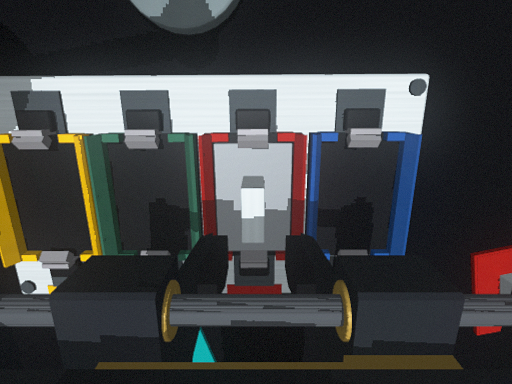

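The block top spans (242–264, 188–243) and its centre matches the prediction (253.6,218), so I descend.

{"api": "send_rows", "payload": {
  "series": [
    {"delta_pos":[0,0.05,2],"turn":0,"jaw":0.66},
    {"delta_pos":[0,0.08,4],"turn":0,"jaw":0.66},
    {"delta_pos":[0,0.08,5.5],"turn":0,"jaw":0.66},
    {"delta_pos":[0,0.08,6.8],"turn":0,"jaw":0.66},
    {"delta_pos":[0,0.08,7.5],"turn":0,"jaw":0.66},
    {"delta_pos":[0,0.08,7.5],"turn":0,"jaw":0.66},
    {"delta_pos":[0,0.08,7.5],"turn":0,"jaw":1},
    {"delta_pos":[0,0.08,7.5],"turn":0,"jaw":1}
  ],
  "force": 50
}}

```text
clock: 9.5
tool_pos: [0.5156, 0.0817, 0.0469]
eef_rot: [0.724, -0.69, 0.001, -0.001]
contact_force: [-1.7, 0.8, 0.9]
opening: 0.211
```

{"api": "send_rows", "payload": {
  "series": [
    {"delta_pos":[0,0,0],"turn":0,"jaw":1},
    {"delta_pos":[0,0,0],"turn":0,"jaw":1},
    {"delta_pos":[0,0,0],"turn":0,"jaw":1},
    {"delta_pos":[0,0,0],"turn":0,"jaw":1}
  ]
}}

```text
clock: 9.83
tool_pos: [0.5154, 0.083, 0.0468]
eef_rot: [0.725, -0.689, -0.0, -0.001]
contact_force: [-1.8, 4.3, 7.9]
opening: 0.178
```

{"api": "send_rows", "payload": {
  "series": [
    {"delta_pos":[0,0,-0.4],"turn":0,"jaw":1},
    {"delta_pos":[0,0,-0.8],"turn":0,"jaw":1},
    {"delta_pos":[0,0,-1.2],"turn":0,"jaw":1},
    {"delta_pos":[0,0,-1.6],"turn":0,"jaw":1},
    {"delta_pos":[0,0,-2.4],"turn":0,"jaw":1},
    {"delta_pos":[0,0,-4],"turn":0,"jaw":1},
    {"delta_pos":[0,0,-6],"turn":0,"jaw":1},
    {"delta_pos":[0,0,-8],"turn":0,"jaw":1}
  ]
}}

```text
clock: 10.5
tool_pos: [0.5141, 0.0798, 0.1269]
eef_rot: [0.723, -0.69, 0.0, 0.001]
contact_force: [0.7, -0.2, -1.0]
opening: 0.178
```

Run:
```python
from h import *
p,im=wsnap('w6'); to(.4713,.4244,.15)
```

```text
delta [-34.61   2.87  -2.01] heading -87.33 turn None | pos [0.5162 0.08   0.1302] F [-0.1  0.2  0.5] op 15.8 t 10.55 q7 -1.51
```

View pics/w6.png

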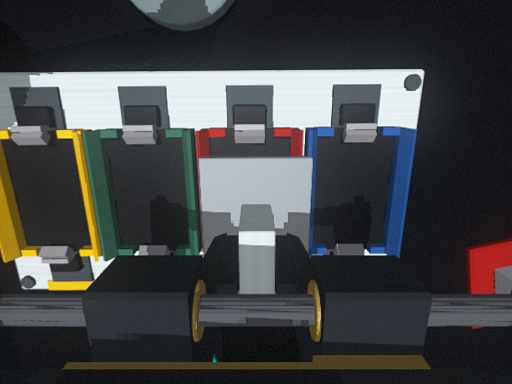

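{"api": "send_rows", "payload": {
  "series": [
    {"delta_pos":[-2.5,1,-1],"turn":0,"jaw":1},
    {"delta_pos":[-5.5,2.2,-2],"turn":0,"jaw":1},
    {"delta_pos":[-8.5,3.4,-2],"turn":0,"jaw":1},
    {"delta_pos":[-11.5,4.6,-2],"turn":0,"jaw":1},
    {"delta_pos":[-14.5,5.5,-2],"turn":0,"jaw":1},
    {"delta_pos":[-17.5,5.5,-2],"turn":0,"jaw":1},
    {"delta_pos":[-20,5.5,-2],"turn":0,"jaw":1},
    {"delta_pos":[-20,5.5,-2],"turn":0,"jaw":1}
  ]
}}

```text
clock: 11.22
tool_pos: [0.449, 0.2847, 0.1459]
eef_rot: [0.727, -0.687, -0.001, -0.002]
contact_force: [1.7, 0.1, -1.4]
opening: 0.178
```

Run:
```python
from h import *
to(.4713,.4244,.15)
p,im=wsnap('w7'); to(.4713,.4244,.15)
im=cv2.imread('pics/w4.png'); cv2.imwrite('pics/c4t.png',cv2.resize(im[70:195,30:130],None,fx=5,fy=4.8,interpolation=cv2.INTER_CUBIC)[:600])
```

```text
delta [-13.82  -3.02  -0.35] heading -86.75 turn None | pos [0.449  0.2847 0.1459] F [ 1.7  0.1 -1.4] op 15.6 t 11.22 q7 -1.82
delta [-14.19  -2.95  -0.4 ] heading -86.93 turn None | pos [0.4494 0.2811 0.1458] F [-0.3 -0.9 -0.1] op 15.6 t 11.27 q7 -1.82
```

View pics/w7.png

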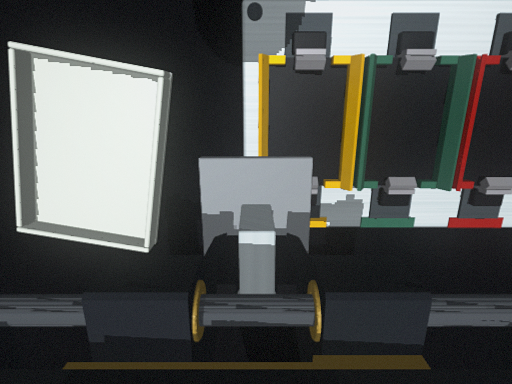

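View pics/c4t.png

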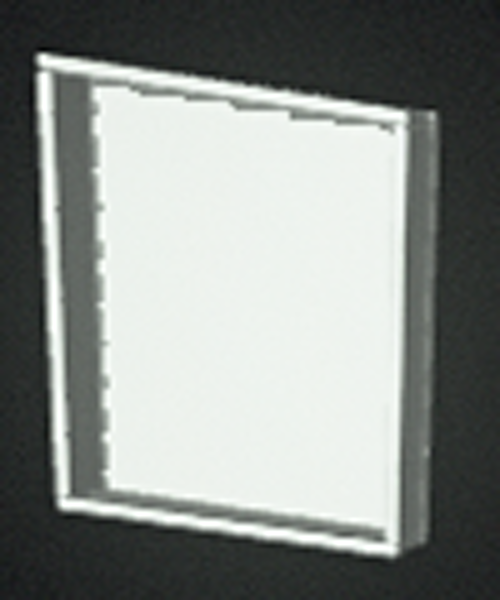

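Run:
```python
from h import *
import pickle
np.set_printoptions(precision=4,suppress=True)
p=pickle.load(open('p4.pkl','rb'))
pc=np.array([(38,54),(408,112),(400,555),(58,508)],float)/[5,4.8]+[30,70]
pts=[(.08,.06,.025),(.08,-.06,.025),(-.08,-.06,.025),(-.08,.06,.025)]
v,e=fitpose(p,pts,pc,[.47,.43,0.05]);print('tray',v,e)
to(v[0],v[1],.15,90+np.degrees(v[2]))
```

```text
tray [ 0.4716  0.4289 -0.1184] 0.4906254508369443
delta [-14.64  -3.01  -0.4 ] heading -86.93 turn 9.852057828231864 | pos [0.4494 0.2811 0.1458] F [-0.3 -0.9 -0.1] op 15.6 t 11.27 q7 -1.82
```

{"api": "send_rows", "payload": {
  "series": [
    {"delta_pos":[-3,-0.5,0],"turn":2,"jaw":1},
    {"delta_pos":[-6,-1.2,0],"turn":5,"jaw":1},
    {"delta_pos":[-9,-1.9,0],"turn":8,"jaw":1},
    {"delta_pos":[-12,-2.5,0],"turn":9.8,"jaw":1},
    {"delta_pos":[-14.5,-3,0],"turn":9.8,"jaw":1},
    {"delta_pos":[-14.5,-3,1],"turn":9.8,"jaw":1},
    {"delta_pos":[-14.5,-3,2],"turn":9.8,"jaw":1},
    {"delta_pos":[-14.5,-3,2],"turn":9.8,"jaw":1}
  ]
}}

```text
clock: 11.93
tool_pos: [0.4721, 0.421, 0.1234]
eef_rot: [-0.662, 0.75, -0.001, -0.003]
contact_force: [-0.9, -1.4, -1.9]
opening: 0.176
```

Run:
```python
from h import *
for i in range(3): p,im=wsnap('w8')
to(.4716,.4289,.036,90-np.degrees(.1184))
```

```text
delta [-0.66  0.27  8.97] heading -97.18 turn -0.3940401536893319 | pos [0.4735 0.4221 0.1257] F [ 0.8 -0.8 -1.4] op 15.8 t 12.08 q7 -2.12
```

View pics/w8.png

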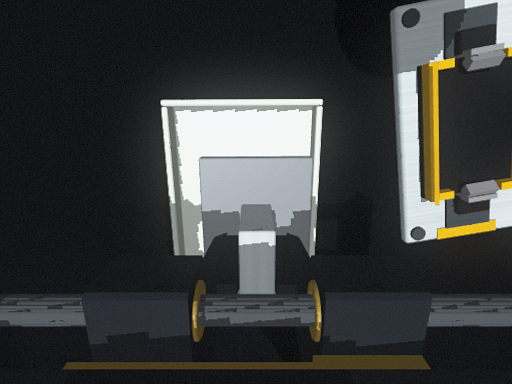

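{"api": "send_rows", "payload": {
  "series": [
    {"delta_pos":[-0.6,0.2,2.5],"turn":0,"jaw":1},
    {"delta_pos":[-0.6,0.2,5],"turn":0,"jaw":1},
    {"delta_pos":[-0.6,0.2,7],"turn":0,"jaw":1},
    {"delta_pos":[-0.6,0.2,8.2],"turn":0,"jaw":1},
    {"delta_pos":[-0.6,0.2,8.8],"turn":0,"jaw":1},
    {"delta_pos":[-0.6,0.2,9.1],"turn":0,"jaw":1},
    {"delta_pos":[-0.6,0.2,9.1],"turn":0,"jaw":1},
    {"delta_pos":[-0.6,0.2,9.1],"turn":0,"jaw":1}
  ]
}}

```text
clock: 12.75
tool_pos: [0.4726, 0.4311, 0.0358]
eef_rot: [-0.663, 0.749, -0.0, 0.001]
contact_force: [-0.2, -0.3, -1.3]
opening: 0.173
```

{"api": "send_rows", "payload": {
  "series": [
    {"delta_pos":[0,0,0],"turn":0,"jaw":1},
    {"delta_pos":[0,0,0],"turn":0,"jaw":0.6},
    {"delta_pos":[0,0,0],"turn":0,"jaw":0.6},
    {"delta_pos":[0,0,0],"turn":0,"jaw":0.6},
    {"delta_pos":[0,0,0],"turn":0,"jaw":0.6}
  ]
}}

```text
clock: 13.17
tool_pos: [0.4719, 0.4311, 0.0351]
eef_rot: [-0.663, 0.749, -0.0, 0.0]
contact_force: [-1.0, 0.3, -0.7]
opening: 0.397
```

Run:
```python
from h import *
to(.4716,.4289,.036,90-np.degrees(.1184))
```

```text
delta [ 0.22  0.   -0.09] heading -97.0 turn -0.21171709986464293 | pos [0.4719 0.4311 0.0351] F [-1.   0.3 -0.7] op 35.0 t 13.17 q7 -2.09
```

{"api": "send_rows", "payload": {
  "series": [
    {"delta_pos":[0,0,-2],"turn":0,"jaw":0.6},
    {"delta_pos":[0,0,-5],"turn":0,"jaw":0.6},
    {"delta_pos":[0,0,-8],"turn":0,"jaw":0.6},
    {"delta_pos":[0,0,-11],"turn":0,"jaw":0.6},
    {"delta_pos":[0,0,-14],"turn":0,"jaw":0.6},
    {"delta_pos":[0,0,-17],"turn":0,"jaw":0.6},
    {"delta_pos":[0,0,-20],"turn":0,"jaw":0.6},
    {"delta_pos":[0,0,-20],"turn":0,"jaw":0.6}
  ]
}}

```text
clock: 13.83
tool_pos: [0.4749, 0.4326, 0.2413]
eef_rot: [-0.663, 0.749, -0.0, 0.006]
contact_force: [0.4, 0.7, 0.1]
opening: 0.401
```

Run:
```python
from h import *
p,im=wsnap('w9')
to(.42,-.24,.40,92.9)
```

```text
delta [ 67.26  -2.96 -16.51] heading -97.01 turn -9.906705297090923 | pos [0.4736 0.432  0.2384] F [ 0.2  0.3 -1. ] op 35.3 t 13.88 q7 -2.18
```

View pics/w9.png

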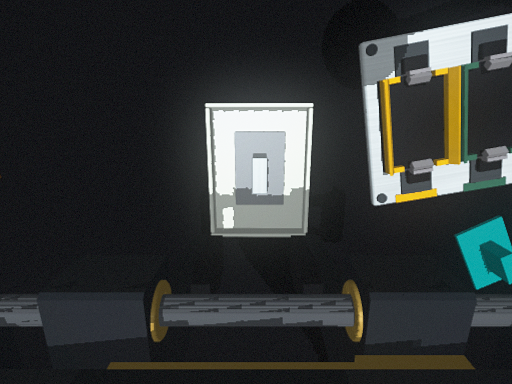

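The grey panel lies flat and centred in the tray (260,168). Next I move over to the coloured panels.

{"api": "send_rows", "payload": {
  "series": [
    {"delta_pos":[2,0,-3],"turn":-2,"jaw":0.6},
    {"delta_pos":[5,0,-6],"turn":-5,"jaw":0.6},
    {"delta_pos":[8,0,-9],"turn":-9.9,"jaw":0.6},
    {"delta_pos":[12,0,-12],"turn":-9.9,"jaw":0.6},
    {"delta_pos":[16,-0.5,-14],"turn":-9.9,"jaw":0.6},
    {"delta_pos":[20,-1,-16.5],"turn":-9.9,"jaw":0.6},
    {"delta_pos":[24,-1.5,-16.5],"turn":-9.9,"jaw":0.6},
    {"delta_pos":[28,-1.5,-16.5],"turn":-9.9,"jaw":0.6}
  ]
}}

```text
clock: 14.55
tool_pos: [0.4542, 0.1634, 0.3999]
eef_rot: [0.725, -0.689, 0.001, -0.001]
contact_force: [0.4, -0.1, 0.6]
opening: 0.403
```

Run:
```python
from h import *
to(.42,-.24,.40,92.9)
```

```text
delta [40.11  5.49 -0.06] heading -87.05 turn 0.05144212751559962 | pos [0.4542 0.1634 0.3999] F [ 0.4 -0.1  0.6] op 35.4 t 14.55 q7 -1.75
```

{"api": "send_rows", "payload": {
  "series": [
    {"delta_pos":[4,0.5,0],"turn":0,"jaw":0.6},
    {"delta_pos":[8,1,0],"turn":0,"jaw":0.6},
    {"delta_pos":[12,1.5,0],"turn":0,"jaw":0.6},
    {"delta_pos":[16,2,0],"turn":0,"jaw":0.6},
    {"delta_pos":[20,3,0],"turn":0,"jaw":0.6},
    {"delta_pos":[24,4,0],"turn":0,"jaw":0.6},
    {"delta_pos":[28,4.5,0],"turn":0,"jaw":0.6},
    {"delta_pos":[32,4.5,0],"turn":0,"jaw":0.6}
  ]
}}

```text
clock: 15.22
tool_pos: [0.4229, -0.1586, 0.3984]
eef_rot: [0.725, -0.689, -0.001, 0.0]
contact_force: [0.2, -0.1, 0.2]
opening: 0.396
```

{"api": "send_rows", "payload": {
  "series": [
    {"delta_pos":[3,0,0],"turn":0,"jaw":0.6},
    {"delta_pos":[6,0,0],"turn":0,"jaw":0.6},
    {"delta_pos":[6,0,0],"turn":0,"jaw":0.6},
    {"delta_pos":[6,0,0],"turn":0,"jaw":0.6},
    {"delta_pos":[6,0,0],"turn":0,"jaw":0.6}
  ]
}}

```text
clock: 15.63
tool_pos: [0.4277, -0.216, 0.3982]
eef_rot: [0.725, -0.689, -0.001, 0.0]
contact_force: [0.2, -0.2, 0.3]
opening: 0.396
```

Run:
```python
from h import *
import pickle
p,im=wsnap('w10');pickle.dump(p,open('p10.pkl','wb'))
cv2.imwrite('pics/w10b.png',cv2.resize(im,(800,600),interpolation=cv2.INTER_CUBIC))
to(.42,-.24,.40,92.9)
```

```text
delta [ 2.41  0.92 -0.17] heading -86.98 turn 0.12159033247451134 | pos [ 0.4279 -0.2154  0.3984] F [-0.6 -0.5 -0.2] op 35.3 t 15.68 q7 -0.89
```

View pics/w10b.png

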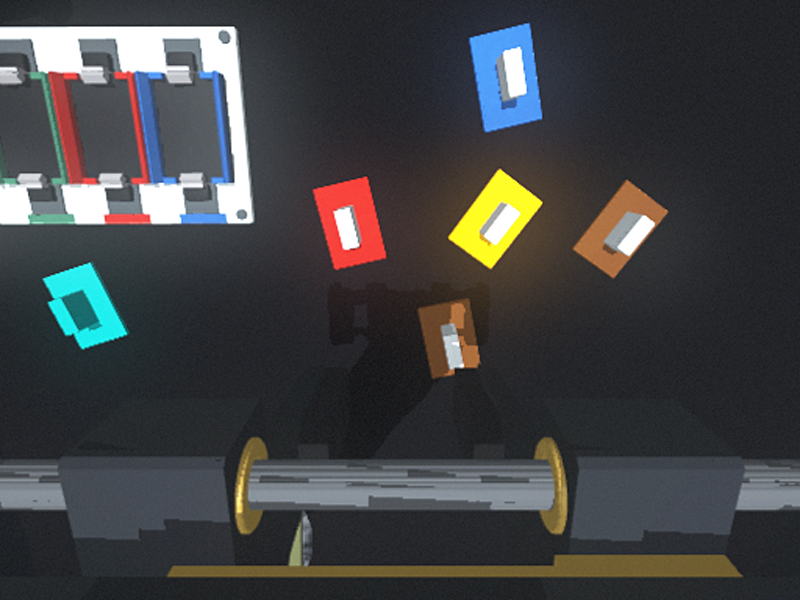

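The view shows red (350,222), yellow (495,220) and blue (505,78), with browns at (620,230) and (448,338). I fit the panel poses from colour outlines.

```bash
cat >> h.py <<'E'
HS={'red':[((0,150,90),(5,255,255)),((172,150,90),(180,255,255))],'yellow':[((22,120,120),(34,255,255))],'blue':[((103,120,90),(122,255,255))]}
def panel(p,im,col,roi=None,z=.006,minA=300):
    hsv=cv2.cvtColor(im,cv2.COLOR_BGR2HSV); m=sum(cv2.inRange(hsv,a,b) for a,b in HS[col])
    if roi: k=np.zeros_like(m);k[roi[1]:roi[3],roi[0]:roi[2]]=255;m&=k
    cs,_=cv2.findContours(m,cv2.RETR_EXTERNAL,cv2.CHAIN_APPROX_NONE)
    c=max(cs,key=cv2.contourArea); h=cv2.convexHull(c); q=cv2.boxPoints(cv2.minAreaRect(h))
    for eps in np.linspace(1,12,40):
        a=cv2.approxPolyDP(h,eps,True)
        if len(a)==4: q=a[:,0,:].astype(float);break
    W=np.array([ray(p,u,z)[:2] for u in q]); # order edges
    if np.linalg.norm(W[1]-W[0])<np.linalg.norm(W[2]-W[1]): q=np.roll(q,-1,0);W=np.roll(W,-1,0)
    e=(W[1]-W[0]+W[2]-W[3]); yaw=np.arctan2(e[1],e[0]); yaw=(yaw+np.pi/2)%np.pi-np.pi/2
    ctr=W.mean(0); L=[np.linalg.norm(W[(i+1)%4]-W[i]) for i in range(4)]
    return ctr,yaw,np.array(L),cv2.contourArea(c)
E
python3 - <<'E'
from h import *
import pickle
np.set_printoptions(precision=4,suppress=True)
p=pickle.load(open('p10.pkl','rb'));im=cv2.imread('pics/w10.png')
for c,roi in [('red',(195,100,260,185)),('yellow',None),('blue',(290,0,360,100))]:
    print(c,*panel(p,im,c,roi))
pc=np.array([(334,208),(353,206),(360,246),(341,248)],float)*.64
print(fitpose(p,[(.02,.008,.044),(.02,-.008,.044),(-.02,-.008,.044),(-.02,.008,.044)],pc,[.43,-.17,0.1]))
# blue slot check: rack far corner
for px in [(238,27),(254,222)]: print(ray(p,np.array(px)*.64,.012))
E
```

```text
red [ 0.4339 -0.1612] 0.2815619139997758 [0.0897 0.056  0.0899 0.0587] 1826.0
yellow [ 0.4466 -0.3189] -0.5966474101635502 [0.0876 0.0584 0.0883 0.0559] 1832.5
blue [ 0.5875 -0.3146] 0.27311589207275855 [0.0905 0.0585 0.0891 0.059 ] 2382.0
(array([ 0.4355, -0.1622,  0.1881]), np.float64(1.3069564175701487))
[ 0.6186 -0.0496  0.012 ]
[ 0.4315 -0.0583  0.012 ]
```

Run:
```python
from h import *
to(.4345,-.1615,.13,90+np.degrees(.27))
```

```text
delta [-5.3  -0.97 26.84] heading -86.98 turn -12.448270136057658 | pos [ 0.4279 -0.2154  0.3984] F [-0.6 -0.5 -0.2] op 35.3 t 15.68 q7 -0.89
```

{"api": "send_rows", "payload": {
  "series": [
    {"delta_pos":[-0.8,-0.2,4],"turn":-3,"jaw":0.6},
    {"delta_pos":[-1.6,-0.3,8],"turn":-6,"jaw":0.6},
    {"delta_pos":[-2.4,-0.5,12],"turn":-9,"jaw":0.6},
    {"delta_pos":[-3.2,-0.6,16],"turn":-12.4,"jaw":0.6},
    {"delta_pos":[-4,-0.8,20],"turn":-12.4,"jaw":0.6},
    {"delta_pos":[-4.7,-0.9,24],"turn":-12.4,"jaw":0.6},
    {"delta_pos":[-5.3,-1,26.8],"turn":-12.4,"jaw":0.6},
    {"delta_pos":[-5.3,-1,26.8],"turn":-12.4,"jaw":0.6}
  ]
}}

```text
clock: 16.35
tool_pos: [0.4329, -0.1592, 0.127]
eef_rot: [0.796, -0.605, -0.005, 0.0]
contact_force: [-0.4, 1.4, 0.4]
opening: 0.4
```

Run:
```python
from h import *
import pickle
for i in range(4): p,im=wsnap('w11')
pickle.dump(p,open('p11.pkl','wb'))
cv2.imwrite('pics/w11b.png',cv2.resize(im,(800,600),interpolation=cv2.INTER_CUBIC))
to(.4345,-.1615,.035,90+np.degrees(.27))
print(proj(p,(.4345,-.1615,.044))*1.5625)
```

```text
delta [-0.31  0.14  9.78] heading -74.67 turn -0.14094455080442003 | pos [ 0.4364 -0.164   0.1328] F [-0.1  0.6 -0.5] op 35.3 t 16.55 q7 -0.56
[392.61122084 320.93147953]
```

View pics/w11b.png

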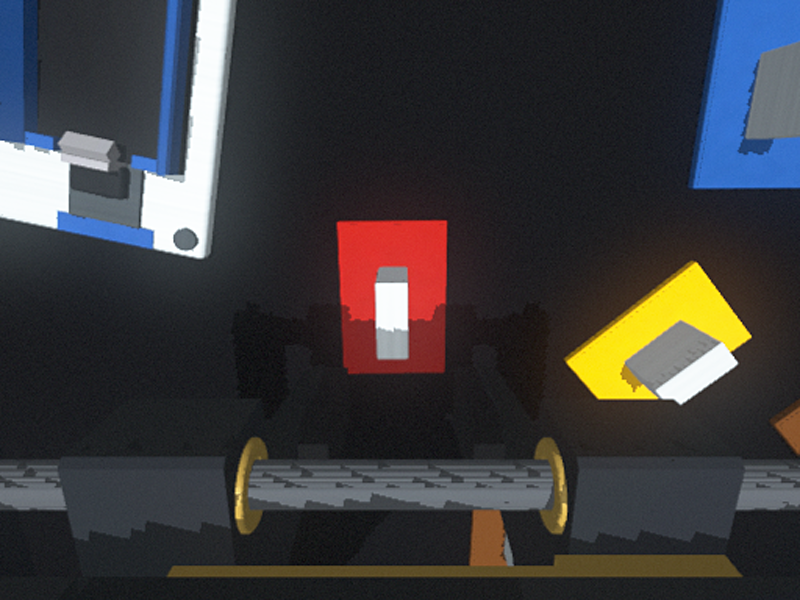

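{"api": "send_rows", "payload": {
  "series": [
    {"delta_pos":[-0.3,0.1,2.5],"turn":0,"jaw":0.6},
    {"delta_pos":[-0.3,0.1,5],"turn":0,"jaw":0.6},
    {"delta_pos":[-0.3,0.1,7.5],"turn":0,"jaw":0.6},
    {"delta_pos":[-0.3,0.1,9.3],"turn":0,"jaw":0.6},
    {"delta_pos":[-0.3,0.1,10.2],"turn":0,"jaw":0.6},
    {"delta_pos":[-0.3,0.1,10.2],"turn":0,"jaw":0.6},
    {"delta_pos":[-0.3,0.1,10.2],"turn":0,"jaw":1},
    {"delta_pos":[-0.3,0.1,10.2],"turn":0,"jaw":1}
  ],
  "force": 55
}}

```text
clock: 17.22
tool_pos: [0.4349, -0.1618, 0.0305]
eef_rot: [0.795, -0.607, 0.002, -0.0]
contact_force: [0.2, 0.9, -0.6]
opening: 0.277
```

{"api": "send_rows", "payload": {
  "series": [
    {"delta_pos":[0,0,0],"turn":0,"jaw":1},
    {"delta_pos":[0,0,0],"turn":0,"jaw":1},
    {"delta_pos":[0,0,0],"turn":0,"jaw":1},
    {"delta_pos":[0,0,0],"turn":0,"jaw":1},
    {"delta_pos":[0,0,-2],"turn":0,"jaw":1},
    {"delta_pos":[0,0,-5],"turn":0,"jaw":1},
    {"delta_pos":[0,0,-9],"turn":0,"jaw":1},
    {"delta_pos":[0,0,-12],"turn":0,"jaw":1}
  ]
}}

```text
clock: 17.88
tool_pos: [0.4333, -0.1611, 0.1515]
eef_rot: [0.795, -0.607, 0.0, -0.0]
contact_force: [0.7, -0.2, -2.4]
opening: 0.176
```

Run:
```python
from h import *
p,im=wsnap('w12')
to(.5162,.0822,.15,92.9)
```

```text
delta [-21.45 -14.22   0.54] heading -74.75 turn 12.346327087934242 | pos [ 0.4353 -0.1622  0.1554] F [ 0.4 -0.6  0.9] op 15.6 t 17.93 q7 -0.43
```

View pics/w12.png

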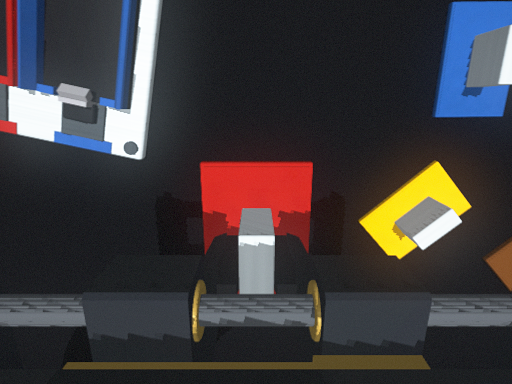

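{"api": "send_rows", "payload": {
  "series": [
    {"delta_pos":[-3,-2,0],"turn":2,"jaw":1},
    {"delta_pos":[-6,-4,0],"turn":5,"jaw":1},
    {"delta_pos":[-9,-6,0],"turn":8,"jaw":1},
    {"delta_pos":[-12,-8,0],"turn":12.3,"jaw":1},
    {"delta_pos":[-15,-10,0],"turn":12.3,"jaw":1},
    {"delta_pos":[-18,-12,0],"turn":12.3,"jaw":1},
    {"delta_pos":[-20,-13.2,0],"turn":12.3,"jaw":1},
    {"delta_pos":[-21.45,-14.2,0.5],"turn":12.3,"jaw":1}
  ]
}}

```text
clock: 18.6
tool_pos: [0.5144, 0.0872, 0.1444]
eef_rot: [0.727, -0.687, -0.0, -0.001]
contact_force: [0.4, -0.2, -1.8]
opening: 0.178
```

{"api": "send_rows", "payload": {
  "series": [
    {"delta_pos":[0,0,1],"turn":0,"jaw":1},
    {"delta_pos":[0,0,3],"turn":0,"jaw":1},
    {"delta_pos":[0,0,3],"turn":0,"jaw":1},
    {"delta_pos":[0,0,3],"turn":0,"jaw":1},
    {"delta_pos":[0,0,3],"turn":0,"jaw":1}
  ]
}}

```text
clock: 19.02
tool_pos: [0.5137, 0.0821, 0.1145]
eef_rot: [0.725, -0.689, 0.0, 0.0]
contact_force: [-0.2, 0.8, -1.2]
opening: 0.175
```

Run:
```python
from h import *
p,im=wsnap('w13')
import pickle;pickle.dump(p,open('p13.pkl','wb'))
cv2.imwrite('pics/w13b.png',cv2.resize(im,(800,600),interpolation=cv2.INTER_CUBIC))
to(.5162,.0824,.048,92.87)
```

```text
delta [-0.01 -0.21  6.68] heading -87.1 turn 0.03447884631765419 | pos [0.5141 0.0823 0.1148] F [ 0.6  0.7 -2.1] op 16.1 t 19.07 q7 -0.98
```

View pics/w13b.png

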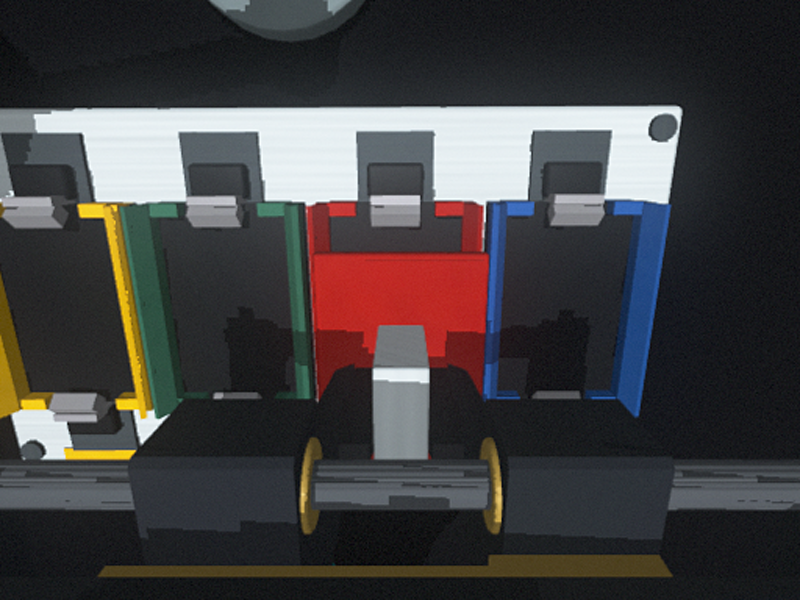

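```bash
cat >> h.py <<'E'
def local(P,o,yaw):
    d=np.array(P)[:2]-np.array(o)[:2];c,s=np.cos(yaw),np.sin(yaw);return np.array([c*d[0]+s*d[1],-s*d[0]+c*d[1]])
E
python3 - <<'E'
from h import *
import pickle
np.set_printoptions(precision=4,suppress=True)
p=pickle.load(open('p13.pkl','rb'));k=.64
for u in [(315,254),(488,253)]: print('panel edge',local(ray(p,np.array(u)*k,.0903),(.5141,.0823),.05))
# slot features: far nose tip edges at z=.012+.016; red nose bottom edge ~ (371..421, 226) top; lips; board far edge
for n,uu in {'green':[(186,226),(242,226)],'red':[(371,225),(421,225)],'blue':[(549,225),(604,225)]}.items():
    print(n,[ray(p,np.array(u)*k,.028) for u in uu])
# lip tops z=.036: red left outer 306..., green right
for n,uu in {'redL':(305,204),'redR':(484,204),'bluL':(487,204),'bluR':(670,204),'grL':(119,204),'grR':(306,204)}.items():
    print(n,ray(p,np.array(uu)*k,.036))
print(ray(p,np.array((682,107))*k,.012))
E
```

```text
panel edge [0.044  0.0272]
panel edge [ 0.0444 -0.0312]
green [array([0.5547, 0.1816, 0.028 ]), array([0.556 , 0.1558, 0.028 ])]
red [array([0.5595, 0.0965, 0.028 ]), array([0.5607, 0.0734, 0.028 ])]
blue [array([0.5637, 0.0145, 0.028 ]), array([ 0.565 , -0.0108,  0.028 ])]
redL [0.5682 0.1253 0.036 ]
redR [0.5722 0.0468 0.036 ]
bluL [0.5723 0.0455 0.036 ]
bluR [ 0.5764 -0.0348  0.036 ]
grL [0.564  0.2067 0.036 ]
grR [0.5682 0.1248 0.036 ]
[ 0.619  -0.0444  0.012 ]
```

{"api": "send_rows", "payload": {
  "series": [
    {"delta_pos":[-0.15,-0.27,1],"turn":0,"jaw":1},
    {"delta_pos":[-0.15,-0.27,2],"turn":0,"jaw":1},
    {"delta_pos":[-0.15,-0.27,3],"turn":0,"jaw":1},
    {"delta_pos":[-0.15,-0.27,4],"turn":0,"jaw":1},
    {"delta_pos":[-0.15,-0.27,4.7],"turn":0,"jaw":1},
    {"delta_pos":[-0.15,-0.27,5],"turn":0,"jaw":1},
    {"delta_pos":[-0.15,-0.27,5],"turn":0,"jaw":1}
  ]
}}

```text
clock: 19.65
tool_pos: [0.5165, 0.0848, 0.0633]
eef_rot: [0.725, -0.689, -0.0, 0.0]
contact_force: [0.4, -0.4, -2.6]
opening: 0.181
```

Run:
```python
from h import *
to(.5168,.0838,.048,92.87)
p,im=wsnap('w14')
cv2.imwrite('pics/w14b.png',cv2.resize(im,(800,600),interpolation=cv2.INTER_CUBIC))
```

```text
delta [ 0.1  -0.03  1.53] heading -87.02 turn 0.10645534809691526 | pos [0.5165 0.0848 0.0633] F [ 0.4 -0.4 -2.6] op 16.0 t 19.65 q7 -0.92
```

View pics/w14b.png

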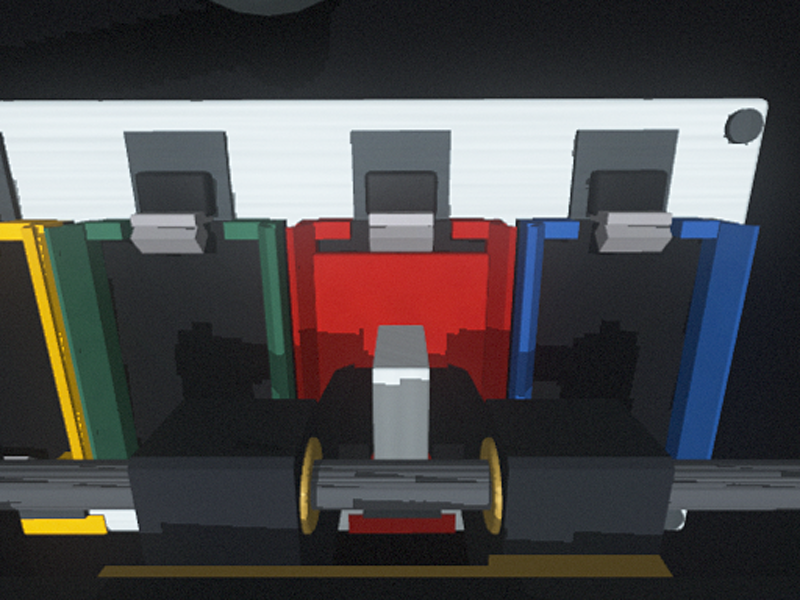

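{"api": "send_rows", "payload": {
  "series": [
    {"delta_pos":[0,0,0.4],"turn":0,"jaw":1},
    {"delta_pos":[0,0,0.8],"turn":0,"jaw":1},
    {"delta_pos":[0,0,1.1],"turn":0,"jaw":1},
    {"delta_pos":[0,0,1.4],"turn":0,"jaw":1},
    {"delta_pos":[0,0,1.6],"turn":0,"jaw":1},
    {"delta_pos":[0,0,1.7],"turn":0,"jaw":1}
  ],
  "force": 60
}}

```text
clock: 20.2
tool_pos: [0.5169, 0.0851, 0.0483]
eef_rot: [0.725, -0.688, 0.0, -0.001]
contact_force: [-2.3, 1.2, 25.8]
opening: 0.176
```

Run:
```python
from h import *
to(.5168,.0838,.048,92.87)
p,im=wsnap('w15')
cv2.imwrite('pics/w15b.png',cv2.resize(im,(800,600),interpolation=cv2.INTER_CUBIC))
to(.5168,.0838,.048,92.87)
```

```text
delta [0.13 0.02 0.03] heading -87.02 turn 0.11127848196304058 | pos [0.5169 0.0851 0.0483] F [-2.3  1.2 25.8] op 15.5 t 20.2 q7 -0.91
delta [0.13 0.02 0.04] heading -87.02 turn 0.10930103572650296 | pos [0.5169 0.0851 0.0484] F [-1.8  0.7 13.1] op 15.4 t 20.25 q7 -0.91
```

View pics/w15b.png

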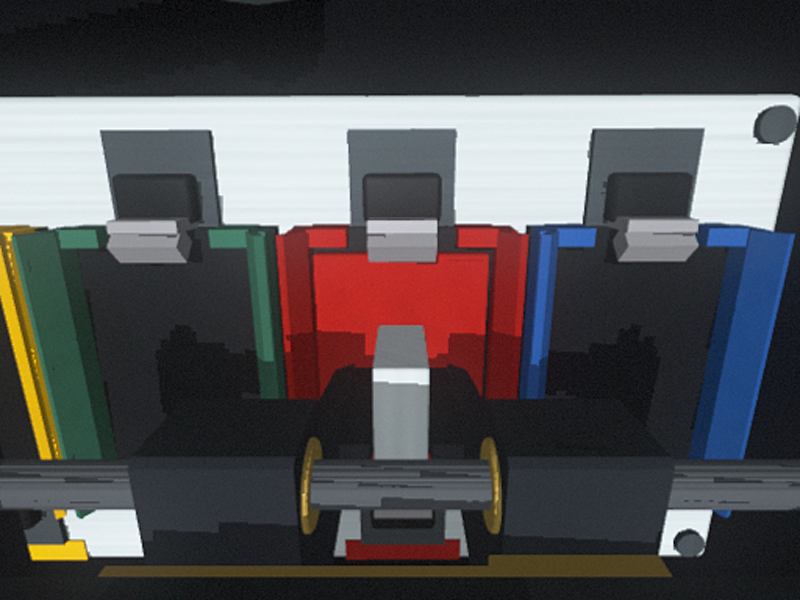

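The red panel snapped in: the nose shows over the edge at (402,258) and the TCP z matches the seated height. I release and lift, then fetch blue.

{"api": "send_rows", "payload": {
  "series": [
    {"delta_pos":[0,0,-0.1],"turn":0,"jaw":0.66},
    {"delta_pos":[0,0,-0.1],"turn":0,"jaw":0.66},
    {"delta_pos":[0,0,-0.1],"turn":0,"jaw":0.66},
    {"delta_pos":[0,0,-0.1],"turn":0,"jaw":0.66},
    {"delta_pos":[0,0,-2],"turn":0,"jaw":0.66},
    {"delta_pos":[0,0,-5],"turn":0,"jaw":0.66},
    {"delta_pos":[0,0,-8],"turn":0,"jaw":0.66},
    {"delta_pos":[0,0,-11],"turn":0,"jaw":0.66}
  ]
}}

```text
clock: 20.92
tool_pos: [0.5158, 0.0848, 0.1578]
eef_rot: [0.725, -0.688, -0.0, 0.001]
contact_force: [1.9, -0.8, -0.4]
opening: 0.339
```

Run:
```python
from h import *
p,im=wsnap('w16')
im=snap('side','d16')
for c in ['blue','yellow']:
    for d in nets.boxes_of('side','panel_'+c)[:3]:
        px=(d['location'][1]*512,d['location'][0]*384); print(c,round(d['score'],2),ray('side',px,.02))
to(.575,-.30,.30,90+np.degrees(.273))
```

```text
blue 0.95 [ 0.57446112 -0.32420668  0.02      ]
yellow 0.94 [ 0.31118034 -0.28571924  0.02      ]
yellow 0.81 [ 0.44306681 -0.32859879  0.02      ]
yellow 0.74 [ 0.43395395 -0.46648105  0.02      ]
delta [ 38.79  -3.81 -14.29] heading -86.97 turn -12.607930347477804 | pos [0.5165 0.0854 0.1573] F [-1.  -0.1 -0.8] op 30.0 t 21.12 q7 -1.04
```

View pics/w16.png

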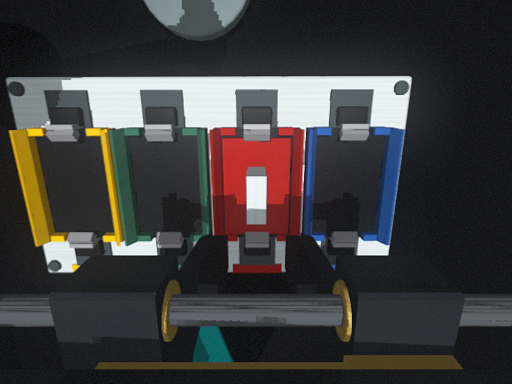

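View pics/d16.png

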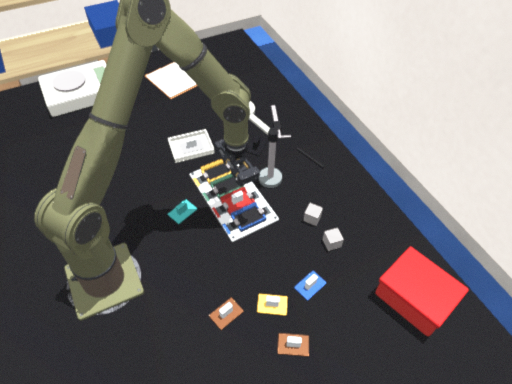

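Run:
```python
from h import *
to(.5875,-.3146,.16,90+np.degrees(.273))
```

```text
delta [40.32 -4.97 -0.29] heading -86.97 turn -12.607930347477804 | pos [0.5165 0.0854 0.1573] F [-1.  -0.1 -0.8] op 30.0 t 21.12 q7 -1.04
```

{"api": "send_rows", "payload": {
  "series": [
    {"delta_pos":[3,-0.3,0],"turn":-1,"jaw":0.62},
    {"delta_pos":[7,-0.8,0],"turn":-3,"jaw":0.62},
    {"delta_pos":[11,-1.3,0],"turn":-6,"jaw":0.62},
    {"delta_pos":[15,-1.8,0],"turn":-9,"jaw":0.62},
    {"delta_pos":[19,-2.3,0],"turn":-12.6,"jaw":0.62},
    {"delta_pos":[23,-2.8,0],"turn":-12.6,"jaw":0.62},
    {"delta_pos":[27,-3.3,0],"turn":-12.6,"jaw":0.62},
    {"delta_pos":[31,-3.8,0],"turn":-12.6,"jaw":0.62}
  ]
}}

```text
clock: 21.78
tool_pos: [0.5697, -0.224, 0.155]
eef_rot: [0.796, -0.605, -0.002, -0.0]
contact_force: [0.2, 0.8, 0.2]
opening: 0.379
```

Run:
```python
from h import *
to(.5875,-.3146,.13,90+np.degrees(.273))
```

```text
delta [9.22 0.71 2.48] heading -74.42 turn -0.06151582365538388 | pos [ 0.5697 -0.224   0.155 ] F [0.2 0.8 0.2] op 33.4 t 21.78 q7 -0.51
```

{"api": "send_rows", "payload": {
  "series": [
    {"delta_pos":[3,0.2,0],"turn":0,"jaw":0.6},
    {"delta_pos":[6,0.5,0],"turn":0,"jaw":0.6},
    {"delta_pos":[9,0.7,1],"turn":0,"jaw":0.6},
    {"delta_pos":[9,0.7,2],"turn":0,"jaw":0.6},
    {"delta_pos":[9,0.7,2.5],"turn":0,"jaw":0.6},
    {"delta_pos":[9,0.7,2.5],"turn":0,"jaw":0.6},
    {"delta_pos":[9,0.7,2.5],"turn":0,"jaw":0.6}
  ]
}}

```text
clock: 22.37
tool_pos: [0.5878, -0.3087, 0.1306]
eef_rot: [0.797, -0.604, -0.002, -0.001]
contact_force: [-0.9, 0.5, -0.7]
opening: 0.402
```

Run:
```python
from h import *
np.set_printoptions(precision=4,suppress=True)
to(.5875,-.3146,.13,90+np.degrees(.273))
p,im=wsnap('w17')
print(panel(p,im,'blue',(150,80,360,260)))
cv2.imwrite('pics/w17b.png',cv2.resize(im,(800,600),interpolation=cv2.INTER_CUBIC)); print(proj(p,(.5875,-.3146,.044))*1.5625)
```

```text
delta [0.56 0.19 0.06] heading -74.31 turn 0.05254127847069867 | pos [ 0.5878 -0.3087  0.1306] F [-0.9  0.5 -0.7] op 35.4 t 22.37 q7 -0.44
(array([ 0.5869, -0.3141]), np.float64(0.2641201528478776), array([0.0901, 0.0556, 0.0892, 0.0598]), 1836.5)
[409.5009 323.4614]
```

View pics/w17b.png

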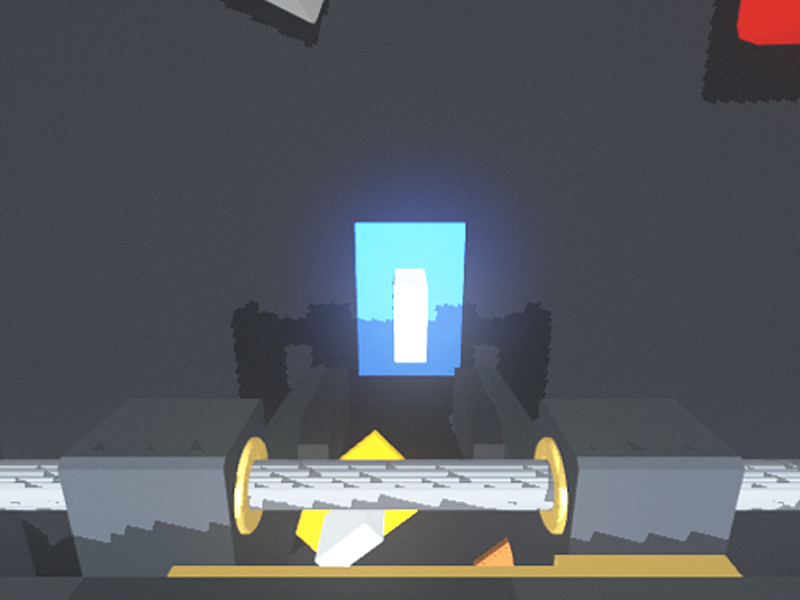

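{"api": "send_rows", "payload": {
  "series": [
    {"delta_pos":[0.5,0.2,2.5],"turn":0,"jaw":0.6},
    {"delta_pos":[0.5,0.2,5],"turn":0,"jaw":0.6},
    {"delta_pos":[0.5,0.2,7.5],"turn":0,"jaw":0.6},
    {"delta_pos":[0.5,0.2,9.3],"turn":0,"jaw":0.6},
    {"delta_pos":[0.5,0.2,10],"turn":0,"jaw":0.6},
    {"delta_pos":[0.5,0.2,10],"turn":0,"jaw":0.6},
    {"delta_pos":[0.5,0.2,10],"turn":0,"jaw":1},
    {"delta_pos":[0.5,0.2,10],"turn":0,"jaw":1}
  ],
  "force": 55
}}

```text
clock: 23.08
tool_pos: [0.5886, -0.3169, 0.0338]
eef_rot: [0.797, -0.604, 0.001, -0.0]
contact_force: [-0.4, 0.3, -0.4]
opening: 0.275
```

Run:
```python
from h import *
to(.5872,-.3144,.0305,90+np.degrees(.27))
```

```text
delta [-0.28  0.07  0.33] heading -74.37 turn 0.16216453834562117 | pos [ 0.5886 -0.3169  0.0338] F [-0.4  0.3 -0.4] op 24.2 t 23.08 q7 -0.39
```

{"api": "send_rows", "payload": {
  "series": [
    {"delta_pos":[-0.2,0,0.3],"turn":0,"jaw":1},
    {"delta_pos":[-0.2,0,0.3],"turn":0,"jaw":1},
    {"delta_pos":[-0.2,0,0.3],"turn":0,"jaw":1},
    {"delta_pos":[-0.2,0,0.3],"turn":0,"jaw":1},
    {"delta_pos":[-0.2,0,0.3],"turn":0,"jaw":1}
  ]
}}

```text
clock: 23.5
tool_pos: [0.5881, -0.3147, 0.0305]
eef_rot: [0.797, -0.604, 0.001, -0.001]
contact_force: [-0.1, 1.8, 5.9]
opening: 0.18
```

Run:
```python
from h import *
to(.5872,-.3144,.0305,90+np.degrees(.27))
```

```text
delta [-0.05  0.08 -0.  ] heading -74.38 turn 0.14903423045302588 | pos [ 0.5881 -0.3147  0.0305] F [-0.1  1.8  5.9] op 15.9 t 23.5 q7 -0.39
```

{"api": "send_rows", "payload": {
  "series": [
    {"delta_pos":[0,0,-2],"turn":0,"jaw":1},
    {"delta_pos":[0,0,-5],"turn":0,"jaw":1},
    {"delta_pos":[0,0,-9],"turn":0,"jaw":1},
    {"delta_pos":[0,0,-12],"turn":0,"jaw":1},
    {"delta_pos":[0,0,-12],"turn":0,"jaw":1}
  ]
}}

```text
clock: 23.92
tool_pos: [0.59, -0.3175, 0.1559]
eef_rot: [0.796, -0.605, 0.006, -0.0]
contact_force: [2.1, -1.5, -1.7]
opening: 0.176
```

Run:
```python
from h import *
p,im=wsnap('w18')
to(.5212,.0025,.15,92.9)
```

```text
delta [-32.51  -2.06   0.11] heading -74.41 turn 12.692890023124619 | pos [ 0.5887 -0.3162  0.1527] F [-0.5  0.1 -2.7] op 15.4 t 23.97 q7 -0.44
```

View pics/w18.png

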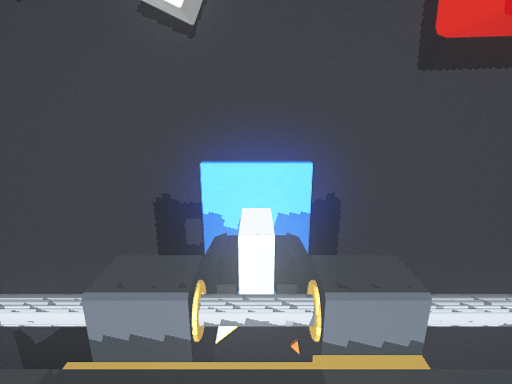

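{"api": "send_rows", "payload": {
  "series": [
    {"delta_pos":[-4,-0.2,0],"turn":2,"jaw":1},
    {"delta_pos":[-8,-0.5,0],"turn":5,"jaw":1},
    {"delta_pos":[-12,-0.8,0],"turn":8,"jaw":1},
    {"delta_pos":[-16,-1,0],"turn":12.7,"jaw":1},
    {"delta_pos":[-20,-1.3,0],"turn":12.7,"jaw":1},
    {"delta_pos":[-24,-1.5,0],"turn":12.7,"jaw":1},
    {"delta_pos":[-28,-1.8,0],"turn":12.7,"jaw":1},
    {"delta_pos":[-30.5,-2,0],"turn":12.7,"jaw":1}
  ]
}}

```text
clock: 24.63
tool_pos: [0.5214, -0.01, 0.1473]
eef_rot: [0.726, -0.687, -0.003, 0.001]
contact_force: [-0.4, 0.4, -1.4]
opening: 0.175
```

{"api": "send_rows", "payload": {
  "series": [
    {"delta_pos":[-2,0,1],"turn":0,"jaw":1},
    {"delta_pos":[-2,0,3],"turn":0,"jaw":1},
    {"delta_pos":[-2,0,4],"turn":0,"jaw":1},
    {"delta_pos":[-2,0,4],"turn":0,"jaw":1},
    {"delta_pos":[-2,0,4],"turn":0,"jaw":1}
  ]
}}

```text
clock: 25.05
tool_pos: [0.5224, 0.0033, 0.1083]
eef_rot: [0.724, -0.69, -0.0, 0.001]
contact_force: [-0.9, 0.3, -1.4]
opening: 0.178
```

Run:
```python
from h import *
p,im=wsnap('w19')
cv2.imwrite('pics/w19b.png',cv2.resize(im,(800,600),interpolation=cv2.INTER_CUBIC))
to(.5212,.0032,.064,92.9)
```

```text
delta [-0.03  0.19  4.5 ] heading -87.23 turn -0.12788378386073873 | pos [0.5231 0.003  0.109 ] F [ 0.7 -0.8 -1.9] op 15.5 t 25.1 q7 -0.85
```

View pics/w19b.png

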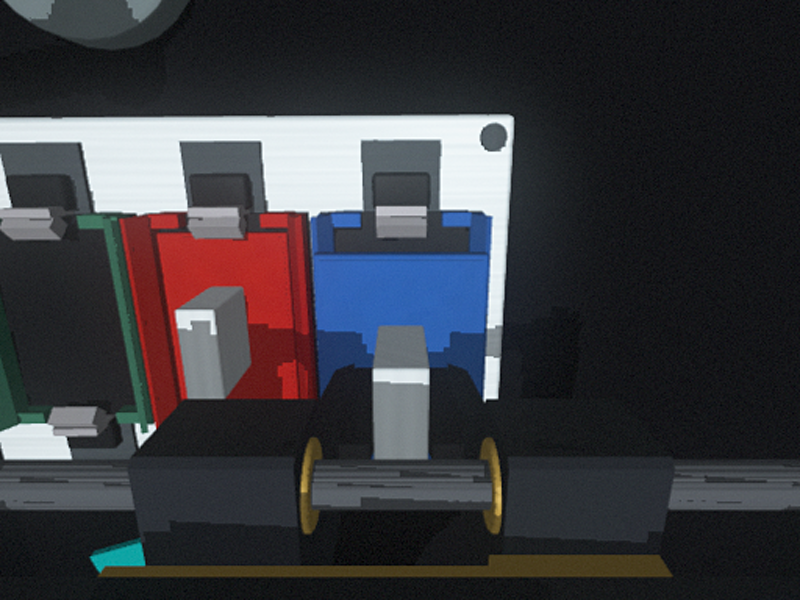

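{"api": "send_rows", "payload": {
  "series": [
    {"delta_pos":[0,0.15,1],"turn":0,"jaw":1},
    {"delta_pos":[0,0.15,2],"turn":0,"jaw":1},
    {"delta_pos":[0,0.15,3],"turn":0,"jaw":1},
    {"delta_pos":[0,0.15,3.8],"turn":0,"jaw":1},
    {"delta_pos":[0,0.15,4.4],"turn":0,"jaw":1},
    {"delta_pos":[0,0.15,4.4],"turn":0,"jaw":1},
    {"delta_pos":[0,0.15,4.4],"turn":0,"jaw":1}
  ],
  "force": 60
}}

```text
clock: 25.68
tool_pos: [0.5216, 0.0043, 0.0648]
eef_rot: [0.725, -0.689, -0.0, 0.0]
contact_force: [0.3, 0.2, -2.0]
opening: 0.175
```

Run:
```python
from h import *
to(.5212,.0032,.048,92.87)
p,im=wsnap('w20')
cv2.imwrite('pics/w20b.png',cv2.resize(im,(800,600),interpolation=cv2.INTER_CUBIC))
```

```text
delta [0.11 0.05 1.68] heading -87.12 turn 0.012938874232304443 | pos [0.5216 0.0043 0.0648] F [ 0.3  0.2 -2. ] op 15.4 t 25.68 q7 -0.8
```

View pics/w20b.png

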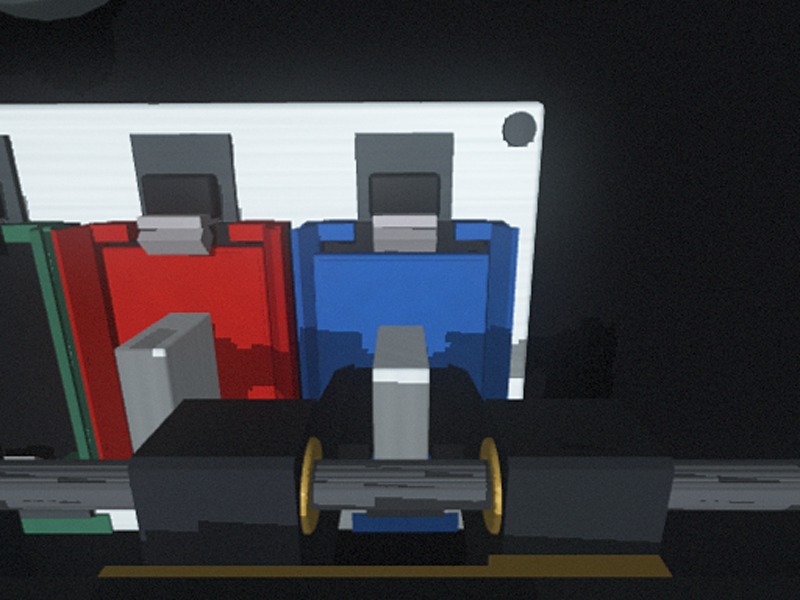

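{"api": "send_rows", "payload": {
  "series": [
    {"delta_pos":[0.12,0,0.3],"turn":0,"jaw":1},
    {"delta_pos":[0.12,0,0.8],"turn":0,"jaw":1},
    {"delta_pos":[0.12,0,1.2],"turn":0,"jaw":1},
    {"delta_pos":[0.12,0,1.5],"turn":0,"jaw":1},
    {"delta_pos":[0.12,0,1.75],"turn":0,"jaw":1},
    {"delta_pos":[0.12,0,1.85],"turn":0,"jaw":1}
  ]
}}

```text
clock: 26.23
tool_pos: [0.5221, 0.0033, 0.0483]
eef_rot: [0.725, -0.689, 0.0, -0.001]
contact_force: [-4.8, 1.4, 32.4]
opening: 0.178
```

Run:
```python
from h import *
p,im=wsnap('w21')
cv2.imwrite('pics/w21b.png',cv2.resize(im,(800,600),interpolation=cv2.INTER_CUBIC))
to(.5212,.0032,.048,92.87)
```

```text
delta [0.01 0.09 0.04] heading -87.13 turn 0.004587840039846469 | pos [0.522  0.0033 0.0484] F [-3.6  0.7 19.7] op 15.2 t 26.28 q7 -0.77
```

View pics/w21b.png

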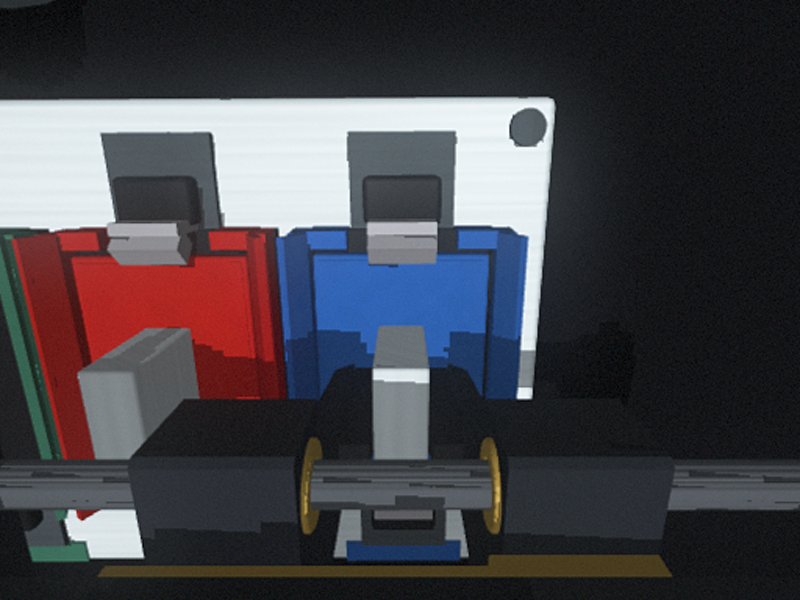

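The blue panel is seated, with the nose over its edge at (402,258). I release it and go for yellow.

{"api": "send_rows", "payload": {
  "series": [
    {"delta_pos":[0,0,-0.15],"turn":0,"jaw":0.66},
    {"delta_pos":[0,0,-0.15],"turn":0,"jaw":0.66},
    {"delta_pos":[0,0,-0.15],"turn":0,"jaw":0.66},
    {"delta_pos":[0,0,-0.15],"turn":0,"jaw":0.66},
    {"delta_pos":[0,0,-2],"turn":0,"jaw":0.66},
    {"delta_pos":[0,0,-5],"turn":0,"jaw":0.66},
    {"delta_pos":[0,0,-8],"turn":0,"jaw":0.66},
    {"delta_pos":[0,0,-12],"turn":0,"jaw":0.66}
  ]
}}

```text
clock: 26.95
tool_pos: [0.5204, 0.0034, 0.1662]
eef_rot: [0.725, -0.689, -0.002, 0.002]
contact_force: [0.9, 1.0, 0.1]
opening: 0.337
```

Run:
```python
from h import *
p,im=wsnap('w22')
im=snap('side','d22');cv2.imwrite('pics/d22c.png',cv2.resize(im[120:370,130:360],None,fx=2.4,fy=2.4,interpolation=cv2.INTER_CUBIC))
to(.40,-.3189,.22,90-np.degrees(.597))
```

```text
delta [31.47 14.02 -4.98] heading -87.12 turn 37.08117116811144 | pos [0.5247 0.0024 0.1709] F [ 0.  -0.5 -0.8] op 29.7 t 27.05 q7 -0.91
```

View pics/w22.png

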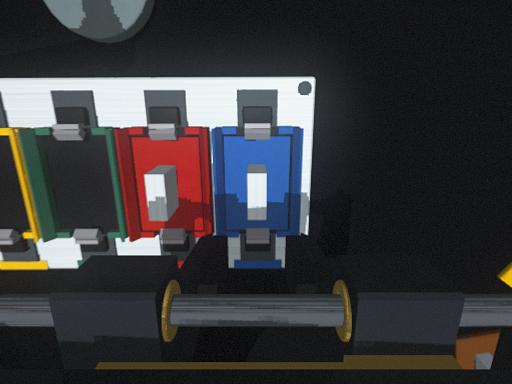

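View pics/d22c.png

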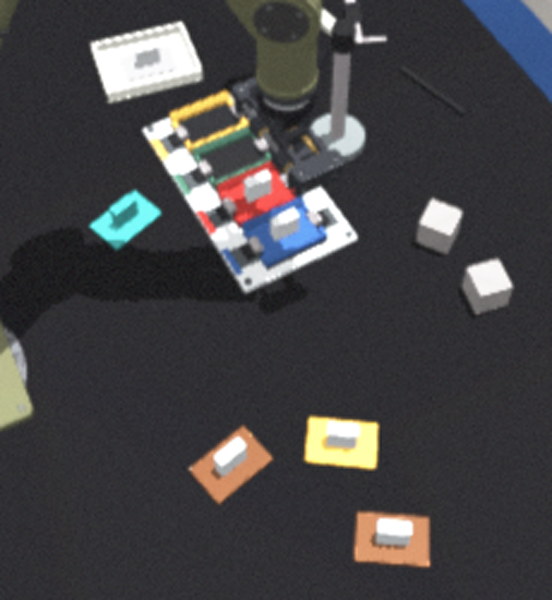

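Run:
```python
from h import *
to(.4466,-.3189,.14,90-np.degrees(.597))
```

```text
delta [31.69  9.44  3.06] heading -87.12 turn 37.08117116811144 | pos [0.5247 0.0024 0.1709] F [ 0.  -0.5 -0.8] op 29.7 t 27.05 q7 -0.91
```

{"api": "send_rows", "payload": {
  "series": [
    {"delta_pos":[4,1.2,0],"turn":5,"jaw":0.6},
    {"delta_pos":[8,2.4,0],"turn":10,"jaw":0.6},
    {"delta_pos":[12,3.6,0],"turn":16,"jaw":0.6},
    {"delta_pos":[16,4.8,0],"turn":21,"jaw":0.6},
    {"delta_pos":[20,6,0],"turn":26,"jaw":0.6},
    {"delta_pos":[24,7.2,0],"turn":31,"jaw":0.6},
    {"delta_pos":[28,8.4,1],"turn":37,"jaw":0.6},
    {"delta_pos":[31,9.4,2],"turn":37,"jaw":0.6}
  ]
}}

```text
clock: 27.72
tool_pos: [0.4425, -0.3143, 0.146]
eef_rot: [-0.466, 0.885, -0.001, -0.001]
contact_force: [0.9, -0.5, 0.2]
opening: 0.401
```

{"api": "send_rows", "payload": {
  "series": [
    {"delta_pos":[0,0,0],"turn":0,"jaw":0.6},
    {"delta_pos":[0,0,0],"turn":0,"jaw":0.6},
    {"delta_pos":[0,0,0],"turn":0,"jaw":0.6},
    {"delta_pos":[0,0,0],"turn":0,"jaw":0.6}
  ]
}}

```text
clock: 28.05
tool_pos: [0.4442, -0.3092, 0.1461]
eef_rot: [-0.47, 0.883, 0.001, 0.0]
contact_force: [0.5, 0.8, 0.2]
opening: 0.401
```

Run:
```python
from h import *
np.set_printoptions(precision=4,suppress=True)
p,im=wsnap('w23')
print(panel(p,im,'yellow',(100,80,400,270)))
cv2.imwrite('pics/w23b.png',cv2.resize(im,(800,600),interpolation=cv2.INTER_CUBIC)); print(proj(p,(.4466,-.3189,.044))*1.5625)
to(.4466,-.3189,.0305,90-np.degrees(.597))
```

```text
(array([ 0.4467, -0.3187]), np.float64(-0.5602539704416181), array([0.088 , 0.059 , 0.0886, 0.0601]), 6071.5)
[411.4614 298.8939]
delta [ 0.7  -0.74 11.58] heading -123.93 turn 0.2713754523415446 | pos [ 0.4444 -0.3092  0.1463] F [0.4 0.6 0.7] op 35.4 t 28.1 q7 -0.84
```

View pics/w23b.png

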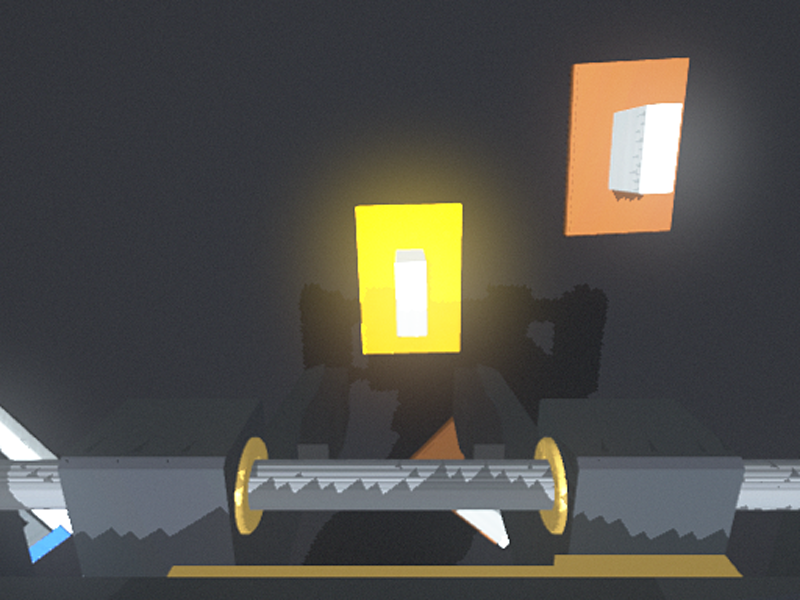

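{"api": "send_rows", "payload": {
  "series": [
    {"delta_pos":[0.4,-0.4,2.5],"turn":-1.5,"jaw":0.6},
    {"delta_pos":[0.7,-0.74,5],"turn":-1.5,"jaw":0.6},
    {"delta_pos":[0.7,-0.74,7.5],"turn":-1.5,"jaw":0.6},
    {"delta_pos":[0.7,-0.74,9.7],"turn":-1.5,"jaw":0.6},
    {"delta_pos":[0.7,-0.74,11],"turn":-1.5,"jaw":0.6},
    {"delta_pos":[0.7,-0.74,11.6],"turn":-1.5,"jaw":0.6},
    {"delta_pos":[0.7,-0.74,11.6],"turn":-1.5,"jaw":0.6},
    {"delta_pos":[0.7,-0.74,11.6],"turn":-1.5,"jaw":0.8}
  ],
  "force": 55
}}

```text
clock: 28.77
tool_pos: [0.4464, -0.3206, 0.031]
eef_rot: [-0.481, 0.877, -0.0, 0.0]
contact_force: [-0.1, -0.2, -0.0]
opening: 0.347
```

Run:
```python
from h import *
to(.4466,-.3189,.0305,90-np.degrees(.57))
```

```text
delta [-0.16  0.07  0.05] heading -122.54 turn 0.1203000192001582 | pos [ 0.4464 -0.3206  0.031 ] F [-0.1 -0.2 -0. ] op 30.6 t 28.77 q7 -0.7
```

{"api": "send_rows", "payload": {
  "series": [
    {"delta_pos":[-0.1,0,0],"turn":0,"jaw":1},
    {"delta_pos":[-0.1,0,0],"turn":0,"jaw":1},
    {"delta_pos":[-0.1,0,0],"turn":0,"jaw":1},
    {"delta_pos":[-0.1,0,0],"turn":0,"jaw":1},
    {"delta_pos":[-0.1,0,0],"turn":0,"jaw":1},
    {"delta_pos":[-0.1,0,0],"turn":0,"jaw":1}
  ]
}}

```text
clock: 29.27
tool_pos: [0.4473, -0.3199, 0.0315]
eef_rot: [-0.481, 0.877, -0.0, 0.001]
contact_force: [2.4, 2.2, 6.3]
opening: 0.172
```

Run:
```python
from h import *
to(.4466,-.3189,.0305,90-np.degrees(.57))
```

```text
delta [-0.05  0.11  0.1 ] heading -122.56 turn 0.0961669260960889 | pos [ 0.4473 -0.3199  0.0315] F [2.4 2.2 6.3] op 15.1 t 29.27 q7 -0.7
```

{"api": "send_rows", "payload": {
  "series": [
    {"delta_pos":[0,0,-2],"turn":0,"jaw":1},
    {"delta_pos":[0,0,-5],"turn":0,"jaw":1},
    {"delta_pos":[0,0,-9],"turn":0,"jaw":1},
    {"delta_pos":[0,0,-12],"turn":0,"jaw":1},
    {"delta_pos":[0,0,-12],"turn":0,"jaw":1}
  ]
}}

```text
clock: 29.68
tool_pos: [0.448, -0.323, 0.1559]
eef_rot: [-0.48, 0.877, -0.005, 0.001]
contact_force: [0.5, -1.2, -1.5]
opening: 0.178
```

Run:
```python
from h import *
p,im=wsnap('w24')
to(.508,.248,.15,92.9)
```

```text
delta [-51.25  25.6    0.12] heading -122.6 turn -35.498860206362735 | pos [ 0.4475 -0.3217  0.1533] F [ 1.1 -0.5 -3.5] op 15.7 t 29.73 q7 -0.85
```

View pics/w24.png

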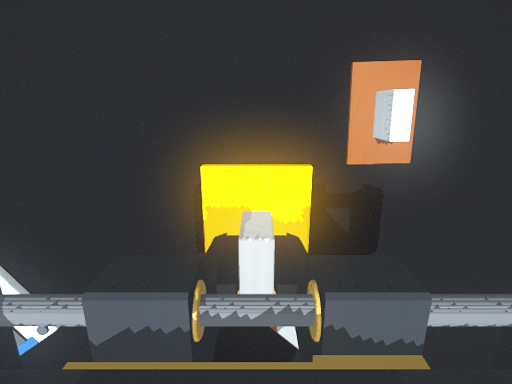

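{"api": "send_rows", "payload": {
  "series": [
    {"delta_pos":[-3,1.5,0],"turn":-3,"jaw":1},
    {"delta_pos":[-6.2,3.1,0],"turn":-8,"jaw":1},
    {"delta_pos":[-9.6,4.8,0],"turn":-13,"jaw":1},
    {"delta_pos":[-13,6.5,0],"turn":-18,"jaw":1},
    {"delta_pos":[-16.4,8.2,0],"turn":-23,"jaw":1},
    {"delta_pos":[-19.8,9.9,0],"turn":-28,"jaw":1},
    {"delta_pos":[-23.2,11.6,0],"turn":-33,"jaw":1},
    {"delta_pos":[-26.6,13.3,0],"turn":-35.5,"jaw":1}
  ]
}}

```text
clock: 30.4
tool_pos: [0.4765, -0.0225, 0.1495]
eef_rot: [0.726, -0.688, -0.001, 0.001]
contact_force: [1.4, -0.3, -1.8]
opening: 0.173
```

Run:
```python
from h import *
to(.508,.248,.14,92.9)
```

```text
delta [-26.83  -4.62   0.95] heading -86.88 turn 0.22079775858662742 | pos [ 0.4765 -0.0225  0.1495] F [ 1.4 -0.3 -1.8] op 15.2 t 30.4 q7 -0.81
```

{"api": "send_rows", "payload": {
  "series": [
    {"delta_pos":[-3.5,-0.6,0],"turn":0,"jaw":1},
    {"delta_pos":[-7,-1.2,0],"turn":0,"jaw":1},
    {"delta_pos":[-10.5,-1.8,0],"turn":0,"jaw":1},
    {"delta_pos":[-14,-2.4,0],"turn":0,"jaw":1},
    {"delta_pos":[-17.5,-3,0],"turn":0,"jaw":1},
    {"delta_pos":[-21,-3.6,0],"turn":0,"jaw":1},
    {"delta_pos":[-24,-4.2,0],"turn":0,"jaw":1},
    {"delta_pos":[-25.5,-4.4,0],"turn":0,"jaw":1}
  ]
}}

```text
clock: 31.07
tool_pos: [0.5074, 0.238, 0.1484]
eef_rot: [0.727, -0.687, -0.002, 0.0]
contact_force: [-0.6, 0.7, -1.9]
opening: 0.179
```

{"api": "send_rows", "payload": {
  "series": [
    {"delta_pos":[0,0,1],"turn":0,"jaw":1},
    {"delta_pos":[0,0,2.5],"turn":0,"jaw":1},
    {"delta_pos":[0,0,3.5],"turn":0,"jaw":1},
    {"delta_pos":[0,0,3.5],"turn":0,"jaw":1},
    {"delta_pos":[0,0,3.5],"turn":0,"jaw":1},
    {"delta_pos":[0,0,3.5],"turn":0,"jaw":1}
  ]
}}

```text
clock: 31.57
tool_pos: [0.5088, 0.2313, 0.1156]
eef_rot: [0.724, -0.69, 0.0, 0.0]
contact_force: [0.2, 0.2, -1.8]
opening: 0.178
```

Run:
```python
from h import *
p,im=wsnap('w25')
cv2.imwrite('pics/w25b.png',cv2.resize(im,(800,600),interpolation=cv2.INTER_CUBIC))
to(.5087,.2485,.065,92.87)
```

```text
delta [-1.69 -0.04  5.1 ] heading -87.18 turn -0.04953780584526157 | pos [0.5091 0.2316 0.116 ] F [-1.2 -0.1 -1.6] op 15.8 t 31.62 q7 -1.26
```

View pics/w25b.png

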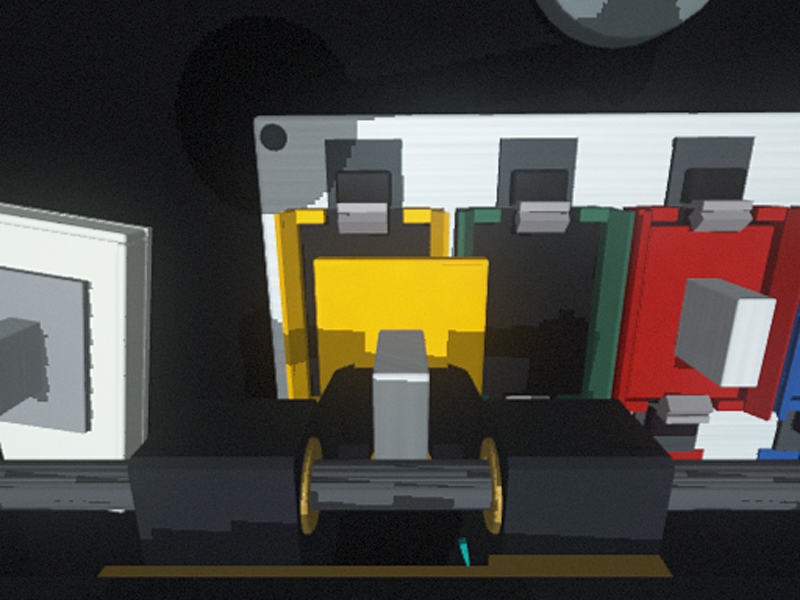

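{"api": "send_rows", "payload": {
  "series": [
    {"delta_pos":[-0.9,-0.1,0],"turn":0,"jaw":1},
    {"delta_pos":[-1.65,-0.2,1],"turn":0,"jaw":1},
    {"delta_pos":[-1.65,-0.22,2],"turn":0,"jaw":1},
    {"delta_pos":[-1.65,-0.22,3],"turn":0,"jaw":1},
    {"delta_pos":[-1.65,-0.22,4],"turn":0,"jaw":1},
    {"delta_pos":[-1.65,-0.22,4.9],"turn":0,"jaw":1},
    {"delta_pos":[-1.65,-0.22,5],"turn":0,"jaw":1},
    {"delta_pos":[-1.65,-0.22,5],"turn":0,"jaw":1}
  ],
  "force": 60
}}

```text
clock: 32.28
tool_pos: [0.5099, 0.2484, 0.0648]
eef_rot: [0.725, -0.689, -0.0, 0.001]
contact_force: [-0.7, 0.3, -2.0]
opening: 0.178
```

Run:
```python
from h import *
p,im=wsnap('w26')
cv2.imwrite('pics/w26b.png',cv2.resize(im,(800,600),interpolation=cv2.INTER_CUBIC))
to(.5107,.2485,.049,92.87)
```

```text
delta [ 0.01 -0.07  1.63] heading -87.14 turn -0.00834140018969265 | pos [0.51   0.2485 0.0653] F [ 0.2  0.6 -0.8] op 15.8 t 32.33 q7 -1.24
```

View pics/w26b.png

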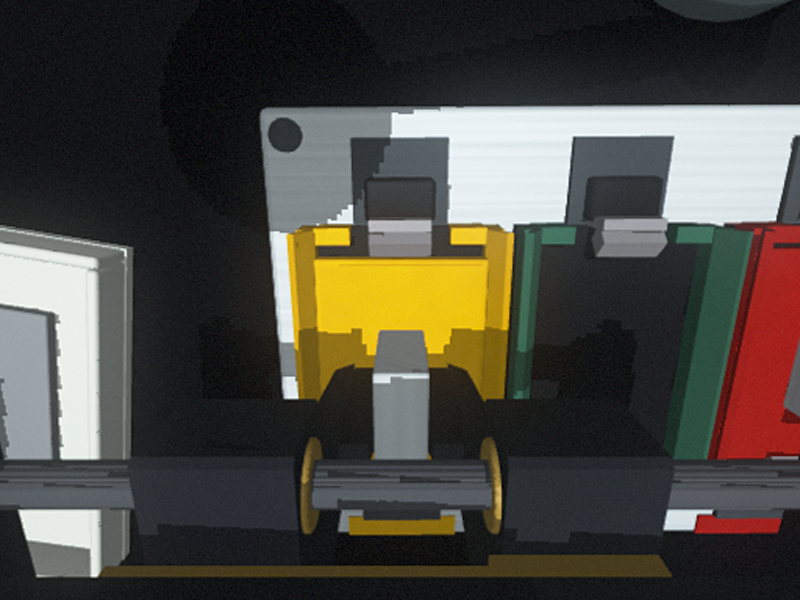

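{"api": "send_rows", "payload": {
  "series": [
    {"delta_pos":[0,0,0.3],"turn":0,"jaw":1},
    {"delta_pos":[0,0,0.8],"turn":0,"jaw":1},
    {"delta_pos":[0,0,1.2],"turn":0,"jaw":1},
    {"delta_pos":[0,0,1.5],"turn":0,"jaw":1},
    {"delta_pos":[0,0,1.75],"turn":0,"jaw":1},
    {"delta_pos":[0,0,1.85],"turn":0,"jaw":1}
  ]
}}

```text
clock: 32.83
tool_pos: [0.5103, 0.2491, 0.0495]
eef_rot: [0.725, -0.689, -0.001, -0.001]
contact_force: [-6.8, -0.8, 32.3]
opening: 0.176
```

Run:
```python
from h import *
p,im=wsnap('w27')
cv2.imwrite('pics/w27b.png',cv2.resize(im,(800,600),interpolation=cv2.INTER_CUBIC))
to(.5107,.2485,.049,92.87)
```

```text
delta [ 0.06 -0.04  0.05] heading -87.13 turn 0.0023607812142358853 | pos [0.5102 0.2491 0.0495] F [-5.3 -0.7 20.8] op 15.6 t 32.88 q7 -1.22
```

View pics/w27b.png

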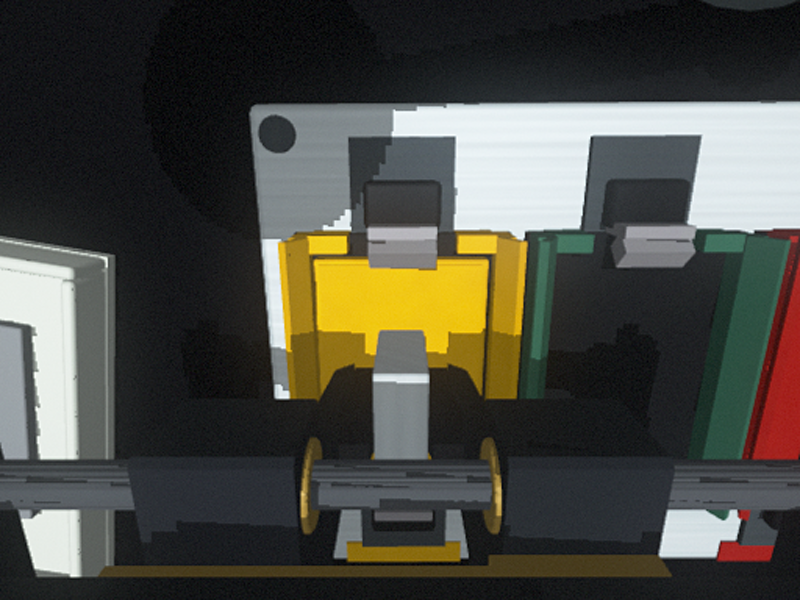

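The yellow panel is seated (z 0.0495 matches its 0.0315 grip offset plus 0.018). I release, lift, check that all panels stayed put, and confirm green is absent.

{"api": "send_rows", "payload": {
  "series": [
    {"delta_pos":[0,0,-0.15],"turn":0,"jaw":0.66},
    {"delta_pos":[0,0,-0.15],"turn":0,"jaw":0.66},
    {"delta_pos":[0,0,-0.15],"turn":0,"jaw":0.66},
    {"delta_pos":[0,0,-0.15],"turn":0,"jaw":0.66},
    {"delta_pos":[0,0,-2],"turn":0,"jaw":0.66},
    {"delta_pos":[0,0,-5],"turn":0,"jaw":0.66},
    {"delta_pos":[0,0,-8],"turn":0,"jaw":0.66},
    {"delta_pos":[0,0,-11],"turn":0,"jaw":0.66}
  ]
}}

```text
clock: 33.55
tool_pos: [0.5095, 0.2488, 0.1576]
eef_rot: [0.725, -0.689, -0.0, 0.001]
contact_force: [1.0, 0.7, 0.1]
opening: 0.338
```

Run:
```python
from h import *
p,im=wsnap('w28'); to(.46,.16,.40,92.9)
snap('scene','s28')
```

```text
delta [  8.6    5.55 -23.76] heading -87.14 turn -0.043302156970014494 | pos [0.5128 0.2492 0.163 ] F [0.5 0.2 3.7] op 29.7 t 33.6 q7 -1.35
```

View pics/w28.png

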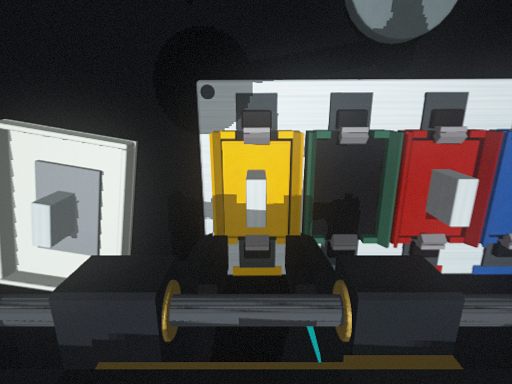

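View pics/s28.png

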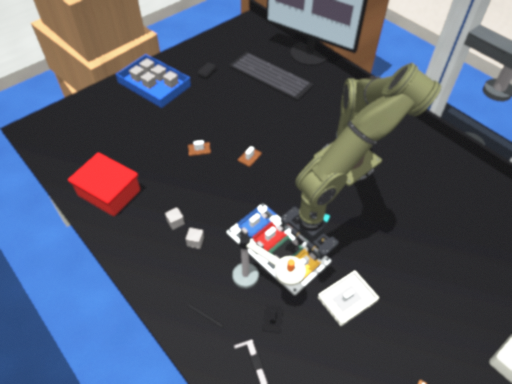

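{"api": "send_rows", "payload": {
  "series": [
    {"delta_pos":[1,0.7,-4],"turn":0,"jaw":0.4},
    {"delta_pos":[2,1.4,-8],"turn":0,"jaw":0.4},
    {"delta_pos":[3.5,2.1,-12],"turn":0,"jaw":0.3},
    {"delta_pos":[5,3,-16],"turn":0,"jaw":0},
    {"delta_pos":[6,4,-20],"turn":0,"jaw":0},
    {"delta_pos":[7.5,5,-23],"turn":0,"jaw":0},
    {"delta_pos":[8.6,5.5,-23.8],"turn":0,"jaw":0},
    {"delta_pos":[8.6,5.5,-23.8],"turn":0,"jaw":0}
  ]
}}

```text
clock: 34.32
tool_pos: [0.4597, 0.1579, 0.3969]
eef_rot: [0.724, -0.69, 0.001, -0.002]
contact_force: [-0.3, -0.4, 0.1]
opening: 0.922
```

Run:
```python
from h import *
for i in range(3): p,im=wsnap('w29')
import pickle;pickle.dump(p,open('p29.pkl','wb'))
cv2.imwrite('pics/w29b.png',cv2.resize(im,(800,600),interpolation=cv2.INTER_CUBIC))
for cam in ['side','scene']:
    im=snap(cam,cam[0]+'29x')
    hsv=cv2.cvtColor(im,cv2.COLOR_BGR2HSV);m=cv2.inRange(hsv,(40,90,40),(88,255,255))
    n,l,st,c=cv2.connectedComponentsWithStats(m)
    for i in range(1,n):
        if st[i,4]>12: print(cam,st[i,4],c[i],ray(cam,c[i],0.01)[:2])
    print([(round(d['score'],2),np.round(ray(cam,(d['location'][1]*512,d['location'][0]*384),.02)[:2],3)) for d in nets.boxes_of(cam,'panel_green')])
to(.5,.2,.4)
```

```text
[(0.43, array([0.52 , 0.084]))]
[]
delta [-3.66 -4.29 -0.66] heading -87.03 turn None | pos [0.4591 0.1612 0.3936] F [ 0.1  0.  -0.4] op 87.9 t 34.67 q7 -1.48
```

View pics/w29b.png

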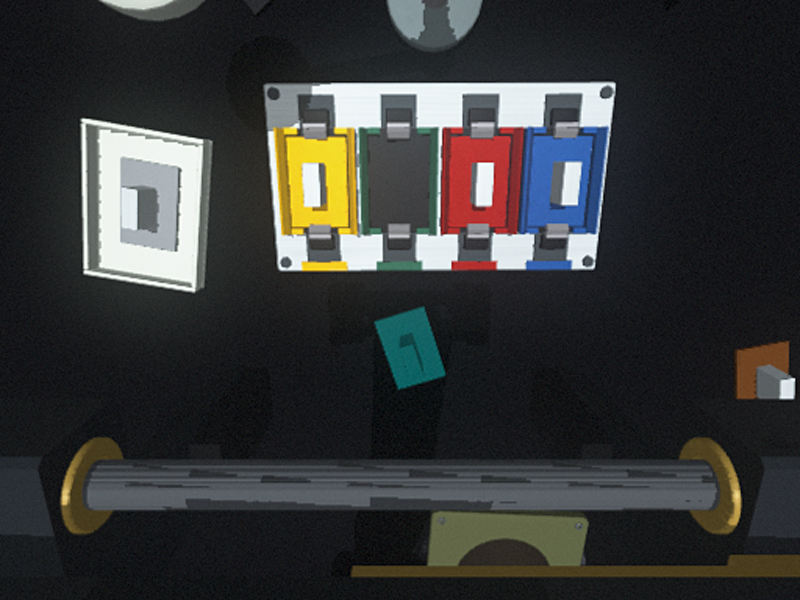

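View pics/s29x.png

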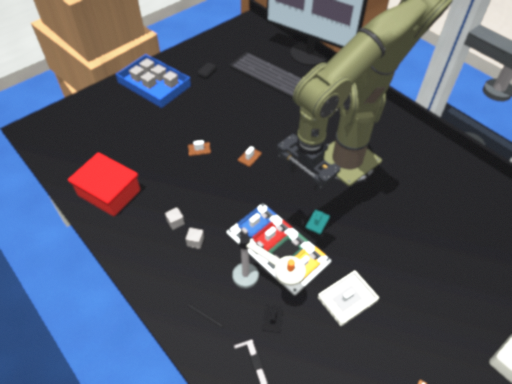

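All three coloured panels sit under both clips: yellow (315,185), red (480,183), blue (565,185). The grey panel is flat in the tray at (148,205), and no green panel is visible anywhere. Next I relocate the knob for the return swing.

Run:
```python
from h import *
np.set_printoptions(precision=4,suppress=True)
for cam,f,c0 in [('scene','s29x',(290,264)),('side','s29x',None)]:
    im=cv2.imread('pics/s29x.png') if cam=='scene' else vision.snapshot('side')
    m=cv2.inRange(cv2.cvtColor(im,cv2.COLOR_BGR2HSV),(4,150,120),(18,255,255))
    n,l,st,c=cv2.connectedComponentsWithStats(m)
    for i in range(1,n):
        if st[i,4]>8:
            px=(st[i,0]+(st[i,2]-1)/2,st[i,1]+(st[i,3]-1)/2); P=ray(cam,px,.2685)
            if .5<P[0]<.8 and .15<P[1]<.45: print(cam,st[i],px,P)
to(.648,.305,.36)
```

```text
scene [288 264   6   7  29] (np.float64(290.5), np.float64(267.0)) [0.6507 0.3128 0.2685]
side [239  95   7  13  52] (np.float64(242.0), np.float64(101.0)) [0.6502 0.3139 0.2685]
delta [-13.42 -19.61   3.33] heading -87.05 turn None | pos [0.4592 0.161  0.3939] F [ 0.2  0.3 -0.3] op 88.1 t 34.72 q7 -1.48
```

{"api": "send_rows", "payload": {
  "series": [
    {"delta_pos":[-2,-3,0.4],"turn":0,"jaw":0},
    {"delta_pos":[-4,-6,0.8],"turn":0,"jaw":0},
    {"delta_pos":[-6,-9,1.2],"turn":0,"jaw":0},
    {"delta_pos":[-8,-12,1.6],"turn":0,"jaw":0},
    {"delta_pos":[-10,-15,2.5],"turn":0,"jaw":0},
    {"delta_pos":[-12,-17.5,3],"turn":0,"jaw":0},
    {"delta_pos":[-13.4,-19.6,3.3],"turn":0,"jaw":0},
    {"delta_pos":[-13.4,-19.6,3.3],"turn":0,"jaw":0}
  ],
  "force": 8
}}

```text
clock: 35.38
tool_pos: [0.6501, 0.3079, 0.3576]
eef_rot: [0.726, -0.687, -0.001, 0.001]
contact_force: [-1.1, 1.1, -0.4]
opening: 1.004
```

Run:
```python
from h import *
for i in range(5): p,im=wsnap('w30')
print(proj(p,(.648,.306,.291)))
to(.648,.306,.273)
```

```text
[250.04722994 211.83242527]
delta [-0.29 -0.02  8.96] heading -87.18 turn None | pos [0.6479 0.3031 0.3626] F [-0.5  0.6  0.3] op 88.1 t 35.63 q7 -1.62
```

View pics/w30.png

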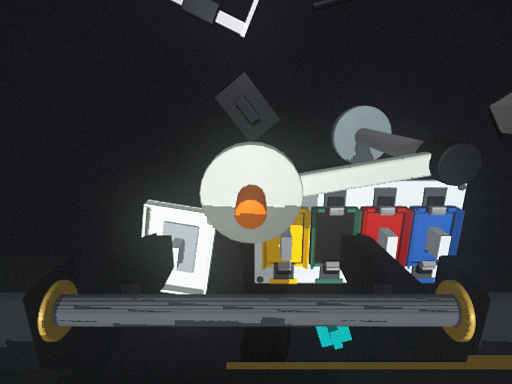

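Knob top is at (251,212), matching the prediction (250,212). I descend and grip.

{"api": "send_rows", "payload": {
  "series": [
    {"delta_pos":[-0.25,0,2],"turn":0,"jaw":0},
    {"delta_pos":[-0.25,0,4],"turn":0,"jaw":0},
    {"delta_pos":[-0.25,0,6],"turn":0,"jaw":0},
    {"delta_pos":[-0.25,0,8],"turn":0,"jaw":0},
    {"delta_pos":[-0.25,0,8.9],"turn":0,"jaw":0.2},
    {"delta_pos":[-0.25,0,8.9],"turn":0,"jaw":1},
    {"delta_pos":[-0.25,0,8.9],"turn":0,"jaw":1},
    {"delta_pos":[-0.25,0,8.9],"turn":0,"jaw":1}
  ],
  "force": 8
}}

```text
clock: 36.3
tool_pos: [0.649, 0.3065, 0.275]
eef_rot: [0.725, -0.689, 0.001, -0.001]
contact_force: [0.9, -0.1, 0.2]
opening: 0.724
```

{"api": "send_rows", "payload": {
  "series": [
    {"delta_pos":[0,0,0],"turn":0,"jaw":1},
    {"delta_pos":[0,0,0],"turn":0,"jaw":1},
    {"delta_pos":[0,0,0],"turn":0,"jaw":1},
    {"delta_pos":[0,0,0],"turn":0,"jaw":1},
    {"delta_pos":[0,0,0],"turn":0,"jaw":1},
    {"delta_pos":[0,0,0],"turn":0,"jaw":1},
    {"delta_pos":[0,0,0],"turn":0,"jaw":1}
  ]
}}

```text
clock: 36.88
tool_pos: [0.6482, 0.3075, 0.2732]
eef_rot: [0.725, -0.689, -0.0, -0.0]
contact_force: [-0.6, 2.4, 0.2]
opening: 0.267
```

Run:
```python
from h import *
to(.648,.306,.273)
s=r.get_state();Rm=R.from_quat(s['eef_rot']).as_matrix();h=np.array([.686,.139]);v=s['tool_pos'][:2]-h
print(np.linalg.norm(v)); 
for a in [6,12,18,24,30,36,42,48,54,60,66,72,78,82]:
    t=np.radians(a);w=np.array([[np.cos(t),-np.sin(t)],[np.sin(t),np.cos(t)]])@v
    print(a,np.round(100*Rm.T@np.r_[w-v,0],2)[:2],np.round(h+w,3))
```

```text
delta [0.15 0.02 0.01] heading -87.05 turn None | pos [0.6482 0.3075 0.2732] F [-0.6  2.4  0.2] op 23.5 t 36.88 q7 -1.57
0.17267976534257817
6 [0.4  1.76] [0.631 0.303]
12 [0.98 3.48] [0.614 0.296]
18 [1.73 5.12] [0.598 0.288]
24 [2.66 6.67] [0.583 0.278]
30 [3.74 8.12] [0.569 0.266]
36 [4.96 9.45] [0.556 0.253]
42 [ 6.32 10.64] [0.545 0.239]
48 [ 7.8  11.69] [0.535 0.224]
54 [ 9.37 12.57] [0.527 0.207]
60 [11.03 13.28] [0.521 0.19 ]
66 [12.76 13.82] [0.517 0.173]
72 [14.53 14.18] [0.514 0.155]
78 [16.33 14.34] [0.513 0.137]
82 [17.54 14.35] [0.514 0.125]
```

{"api": "send_rows", "payload": {
  "series": [
    {"delta_pos":[0.4,1.76,0],"turn":-6,"jaw":1},
    {"delta_pos":[0.98,3.48,0],"turn":-12,"jaw":1},
    {"delta_pos":[1.73,5.12,0],"turn":-18,"jaw":1},
    {"delta_pos":[2.66,6.67,0],"turn":-24,"jaw":1},
    {"delta_pos":[3.74,8.12,0],"turn":-30,"jaw":1},
    {"delta_pos":[4.96,9.45,0],"turn":-36,"jaw":1},
    {"delta_pos":[6.32,10.64,0],"turn":-42,"jaw":1},
    {"delta_pos":[6.32,10.64,0],"turn":-42,"jaw":1}
  ]
}}

```text
clock: 37.55
tool_pos: [0.5421, 0.2352, 0.2731]
eef_rot: [0.924, -0.383, -0.002, 0.001]
contact_force: [-1.9, 0.1, -1.7]
opening: 0.269
```

Run:
```python
from h import *
for i in range(4): wsnap('w31')
to(.545,.239,.273)
s=r.get_state();Rm=R.from_quat(s['eef_rot']).as_matrix();h=np.array([.686,.139]);v=s['tool_pos'][:2]-h
print(np.linalg.norm(v)); a0=np.degrees(np.arctan2(v[1],v[0]));print(a0)
for a in [6,12,18,24,30,36,40,42]:
    t=np.radians(a);w=np.array([[np.cos(t),-np.sin(t)],[np.sin(t),np.cos(t)]])@v
    print(a,np.round(100*Rm.T@np.r_[w-v,0],2)[:2],np.round(h+w,3))
```

```text
delta [0.03 0.01 0.  ] heading -45.15 turn None | pos [0.5449 0.2392 0.273 ] F [-3.6  1.5  3. ] op 23.3 t 37.75 q7 -0.85
0.17311316188788342
144.62095781757915
6 [0.4  1.77] [0.535 0.224]
12 [0.98 3.48] [0.527 0.208]
18 [1.74 5.13] [0.521 0.191]
24 [2.67 6.69] [0.516 0.173]
30 [3.75 8.14] [0.514 0.155]
36 [4.98 9.47] [0.513 0.137]
40 [ 5.88 10.28] [0.513 0.125]
42 [ 6.35 10.66] [0.514 0.119]
```

View pics/w31.png

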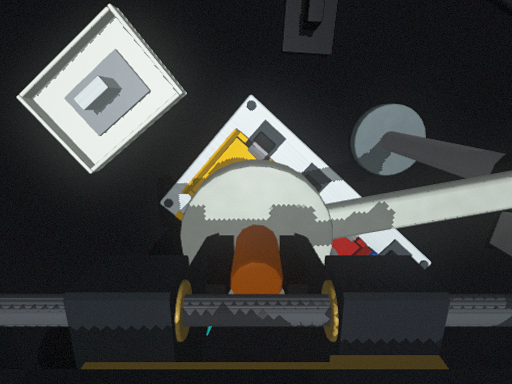

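{"api": "send_rows", "payload": {
  "series": [
    {"delta_pos":[0.4,1.77,0],"turn":-6,"jaw":1},
    {"delta_pos":[0.98,3.48,0],"turn":-12,"jaw":1},
    {"delta_pos":[1.74,5.13,0],"turn":-18,"jaw":1},
    {"delta_pos":[2.67,6.69,0],"turn":-24,"jaw":1},
    {"delta_pos":[3.75,8.14,0],"turn":-30,"jaw":1},
    {"delta_pos":[4.98,9.47,0],"turn":-36,"jaw":1},
    {"delta_pos":[5.88,10.28,0],"turn":-40,"jaw":1},
    {"delta_pos":[5.88,10.28,0],"turn":-40,"jaw":1}
  ]
}}

```text
clock: 38.42
tool_pos: [0.5152, 0.1207, 0.273]
eef_rot: [0.999, -0.046, 0.001, 0.001]
contact_force: [-0.1, -0.4, -0.8]
opening: 0.272
```

{"api": "send_rows", "payload": {
  "series": [
    {"delta_pos":[0,0,0],"turn":0,"jaw":1},
    {"delta_pos":[0,0,0],"turn":0,"jaw":1},
    {"delta_pos":[0,0,0],"turn":0,"jaw":1},
    {"delta_pos":[0,0,0],"turn":0,"jaw":0},
    {"delta_pos":[0,0,0],"turn":0,"jaw":0},
    {"delta_pos":[0,0,0],"turn":0,"jaw":0},
    {"delta_pos":[0,0,0],"turn":0,"jaw":0},
    {"delta_pos":[0,0,0],"turn":0,"jaw":0}
  ]
}}

```text
clock: 39.08
tool_pos: [0.514, 0.1242, 0.2732]
eef_rot: [0.999, -0.044, 0.0, -0.0]
contact_force: [0.3, 0.3, 1.2]
opening: 0.622
```

{"api": "send_rows", "payload": {
  "series": [
    {"delta_pos":[0,0,0],"turn":0,"jaw":0},
    {"delta_pos":[0,0,0],"turn":0,"jaw":0},
    {"delta_pos":[0,0,-2],"turn":0,"jaw":0},
    {"delta_pos":[0,0,-4],"turn":0,"jaw":0},
    {"delta_pos":[0,0,-7],"turn":0,"jaw":0},
    {"delta_pos":[0,0,-10],"turn":0,"jaw":0},
    {"delta_pos":[0,0,-13],"turn":0,"jaw":0},
    {"delta_pos":[0,0,-13],"turn":0,"jaw":0}
  ]
}}

```text
clock: 39.75
tool_pos: [0.5168, 0.1239, 0.4087]
eef_rot: [0.999, -0.045, 0.005, -0.002]
contact_force: [0.8, 0.6, 0.6]
opening: 1.001
```

Run:
```python
from h import *
for i in range(3): p,im=wsnap('w32')
print(proj(p,(.514,.125,.291)),proj(p,(.5145,.1245,.012)))
im=snap('side','d32');cv2.imwrite('pics/d32c.png',cv2.resize(im[90:290,130:370],None,fx=3,fy=3,interpolation=cv2.INTER_CUBIC))
to(.3,-.1,.4)
```

```text
[255.07940614 192.59955451] [255.50920985 147.99306543]
delta [-19.24  24.19   0.26] heading -5.09 turn None | pos [0.5132 0.1239 0.4021] F [-0.  -0.6 -1.2] op 87.7 t 39.95 q7 -0.21
```

View pics/w32.png

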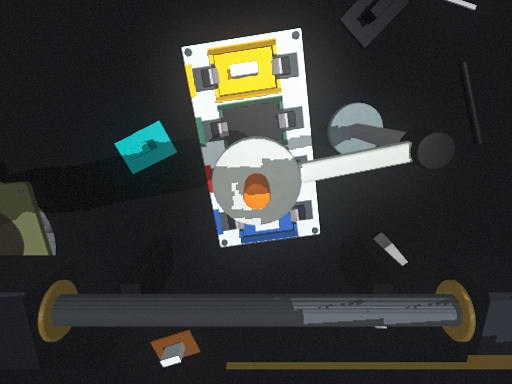

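View pics/d32c.png

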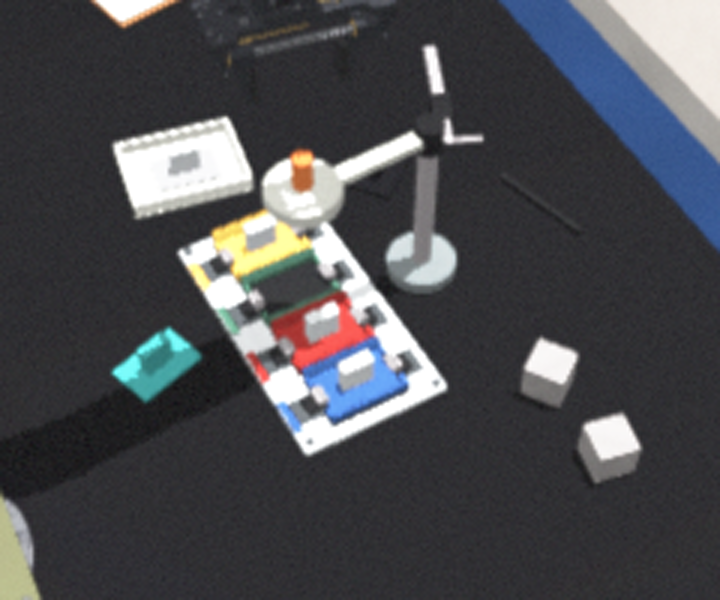

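Run:
```python
from h import *
np.set_printoptions(precision=3,suppress=True)
s=r.get_state();print(s['contact_force'],np.abs(s['qd']).max(),s['clock'])
print(order.finish_job())
```

```text
[-0.008 -0.645 -1.182] 0.01278133284635834 39.95
the job is handed in; nothing more can be done
None
```

I handed the job in at about 40 s. The lamp went left first, then the grey panel went to the tray and the coloured panels into their slots, and the lamp came back last. No verdict is reported, so what follows is from my own checks.

- **Lamp out:** I swung it about 88° to the left, to roughly 1.4 rad, before touching any panel.
- **Grey panel:** I pulled it out of the red slot and laid it in the tray. The pictures show it flat and near the middle.
- **Coloured panels:** I pressed red, blue and yellow into their own slots. The arm's height matched a fully seated panel each time, and the overhead picture showed both clips over each one.
- **Green panel:** No picture showed one, so I took it as absent. The network gave only low-scoring reports, and those lay on other objects.
- **Lamp back:** The knob ended near (0.514, 0.124), within a few mm of my estimate of the rack's middle, (0.5145, 0.1245).
- **At hand-in:** The gripper was open at about 0.40 m height, above the knob, with the arm almost still. The mortar cubes and the look-alikes were not touched.

No check failed. Position measurements disagreed by about 2–3 mm, which is roughly the camera calibration. The side camera read the knob about 7 mm off in y, so I corrected for that.

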